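Book in a delivery of stone boxes and shelve them

TASK

Book in the stone boxes on the grey mat: take the yellow scanner from its rest and read each box's label in the order white, green, brown, black (skip colours that were not delivered), holding the scanner level and steady for a second or more about a hand's width above the label, centred on it and turned square with it, without touching the boxes with it. Set the scanner back on its rest as it was. Slide each box, brass tab outwards, under the low shelf into the bay marked by the swatch of its colour, pushed home against the stop and square to the shelf, so that they form one straight, even row; leave the other goods where they stand.

Things in the scene. Friction and masses are not known exactly. Their poses are not given: they have to be found in the camera images.
- box_white: white stone box, a rigid closed block 90 mm long (x), 50 wide (y), 45 tall, 0.3 to 0.5 kg, loose. Origin: centre of the block's underside, z up. At its front (-x) end a fixed brass pull tab: x -67 to -45 mm, 14 mm wide (y), z 10 to 36 mm. Barcode label on top, 22 mm from the middle towards -x. Starts on the mat, front roughly to the robot; None when absent.
- label_white (a point): centre of the barcode label (28 x 42 mm, long side along the box's y; the row of bars runs along the box's y) on top of the white box
- box_green: dark green stone box, a rigid closed block 90 mm long (x), 50 wide (y), 45 tall, 0.3 to 0.5 kg, loose. Origin: centre of the block's underside, z up. At its front (-x) end a fixed brass pull tab: x -67 to -45 mm, 14 mm wide (y), z 10 to 36 mm. Barcode label on top, 22 mm from the middle towards -x. Starts on the mat, front roughly to the robot; None when absent.
- label_green (a point): centre of the barcode label (28 x 42 mm, long side along the box's y; the row of bars runs along the box's y) on top of the green box
- box_brown: brown stone box, a rigid closed block 90 mm long (x), 50 wide (y), 45 tall, 0.3 to 0.5 kg, loose. Origin: centre of the block's underside, z up. At its front (-x) end a fixed brass pull tab: x -67 to -45 mm, 14 mm wide (y), z 10 to 36 mm. Barcode label on top, 22 mm from the middle towards -x. Starts on the mat, front roughly to the robot; None when absent.
- label_brown (a point): centre of the barcode label (28 x 42 mm, long side along the box's y; the row of bars runs along the box's y) on top of the brown box
- box_black: black stone box, a rigid closed block 90 mm long (x), 50 wide (y), 45 tall, 0.3 to 0.5 kg, loose. Origin: centre of the block's underside, z up. At its front (-x) end a fixed brass pull tab: x -67 to -45 mm, 14 mm wide (y), z 10 to 36 mm. Barcode label on top, 22 mm from the middle towards -x. Starts on the mat, front roughly to the robot; None when absent.
- label_black (a point): centre of the barcode label (28 x 42 mm, long side along the box's y; the row of bars runs along the box's y) on top of the black box
- swatch_white: white stone swatch, 26 x 50 x 4 mm, fixed on top of the shelf board above the middle of the white box's bay; which bay is which varies. Origin: centre of its underside, 22 mm behind the board's front edge, 70 mm above the table; x points into the shelf, y along it. A box pushed home in its bay has its origin at x = 3 mm, y = 0 in this frame.
- swatch_green: green stone swatch, 26 x 50 x 4 mm, fixed on top of the shelf board above the middle of the green box's bay; which bay is which varies. Origin: centre of its underside, 22 mm behind the board's front edge, 70 mm above the table; x points into the shelf, y along it. A box pushed home in its bay has its origin at x = 3 mm, y = 0 in this frame.
- swatch_brown: brown stone swatch, 26 x 50 x 4 mm, fixed on top of the shelf board above the middle of the brown box's bay; which bay is which varies. Origin: centre of its underside, 22 mm behind the board's front edge, 70 mm above the table; x points into the shelf, y along it. A box pushed home in its bay has its origin at x = 3 mm, y = 0 in this frame.
- swatch_black: black stone swatch, 26 x 50 x 4 mm, fixed on top of the shelf board above the middle of the black box's bay; which bay is which varies. Origin: centre of its underside, 22 mm behind the board's front edge, 70 mm above the table; x points into the shelf, y along it. A box pushed home in its bay has its origin at x = 3 mm, y = 0 in this frame.
- shelf: low shelf fixed on the table, open towards the robot; origin on the table under the middle of the board's front edge, x into the shelf, y along it. Board 340 wide, 160 deep, underside 58, top 70 mm up. A full-width stop wall stands 70 mm behind the front edge: a box pushed home sticks out 20 mm in front, plus its tab. Four bays at y = -138, -46, 46, 138 mm, no walls between.
- mat: grey delivery mat fixed on the table, 300 x 290 x 3 mm; origin: centre of its underside, on the table. Two to four of the four boxes start on it.
- scanner: loose yellow and black pistol barcode scanner, 0.22 kg, handle level, window facing down. Origin: centre of the window, its lowest face; z up, it reads along -z at 30 to 120 mm; always on, no trigger. Scan line along its y. Head 50 (x) x 44 (y) x 55 mm tall; above it the handle bar, x -130 to +25 mm, 30 mm wide (y), z 55 to 85 mm.
- scanner_grip (a point): where to grip the scanner, across its y: middle of the handle bar, 50 mm behind the window centre and 70 mm above the window; about its centre of mass
- rest: grey scanner rest fixed on the table; origin on the table. A flat pad (90 x 90 mm, top 10 mm up, white 56 x 50 mm patch in the middle) carries the scanner's head, a post at x = -115 mm (22 x 44 mm, top 65 mm up) the tail of the handle. The scanner rests with its origin 10 mm above this one, axes alike.
- goblet_a: brown stone goblet, 64 mm wide, 85 mm tall, standing on the back half of the shelf board; loose bystander, origin: centre of its underside
- goblet_b: white stone goblet, 64 mm wide, 85 mm tall, standing on the back half of the shelf board; loose bystander, origin: centre of its underside
- cup: white marble cup, 76 mm wide, 55 mm tall, beyond the mat; loose bystander, origin: centre of its underside
- jar: pale lidded stone jar, 92 mm wide, 110 mm tall, right of the shelf; loose bystander, origin: centre of its underside
- tape: tan tape roll lying flat, 70 mm wide, 30 mm tall, near the robot; loose bystander, origin: centre of its underside
- coasters: stack of round marble coasters, 70 mm wide, 30 mm tall, near the robot; loose bystander, origin: centre of its underside
- candlestick: brown stone candlestick, 70 mm wide, 85 mm tall, at the left; loose bystander, origin: centre of its underside
Things that resemble listed ones, but are neither listed nor needed, are in the scene too. What is shaped like the box_brown but purple is not meant.

How it is judged:
By the outcome, as a careful person would: the job done as asked, in the order asked, and still so for the second after the job is handed in, with the robot touching nothing.
Of box_white, box_green, box_brown, box_black only 2 to 4 are there at a start; the rules pass over those that are not, and their reading is None.
At some moment in a run one of box_white, box_green, box_brown, box_black may be knocked a few centimetres aside while the robot is not near it.
It also fails if it takes over 210 s, if anything falls off the work surface, if the arm or the gripper's body presses on something with over 40 N, if the wrist force passes 120 N, or if a joint passes its speed limit or range.

ROBOT

A 6-joint arm with a two-finger parallel gripper is mounted at the origin on the work surface. World frame = base frame: x ahead of the robot, y to its left, z up, the work surface at z = 0. Lengths are in m, angles in degrees, forces in N, time in s.
With the tool pointing down it reaches from about 0.3 to 0.75 m from the base axis. Payload 8.5 kg.
Tool frame: the origin (TCP) lies on the centre line of the jaws, within the pads' length; the fingertips stand 19 mm ahead of it and the grasp point (between the pads) is the TCP (env.tcp_to_tips is the z of the fingertips in the tool frame, in m); z points along the fingers, y is the line along which they close (so a half turn about z gives the same grasp; the last joint's range is limited). The gripper opens to 85 mm and grips with 20 to 120 N. Pads are 22 mm wide; open, the fingers measure 114 mm over their backs; the gripper's body (76 mm by 85 mm) begins 54 mm behind the grasp point. The pads swing forward as they close: fully open they stand 13 mm farther back than shut.
Start: joints at [63.123, 21.807, 74.336, -0, 83.858, -12.336], TCP at [0.138, 0.532, 0.25] pointing down, gripper open.
Joint ranges: [-178.18, 178.18], [-50.72, 133.34], [12.68, 142.11], [-81.47, 261.47], [9.98, 163.14], [-165.26, 165.26]. Speed limits (degrees/s): [136.94, 136.94, 180, 180, 180, 180].

INTERFACE

Orientations are given as a 3x3 rotation matrix whose columns are the frame's x, y, z axes.
In Python, from rig import env gives the robot as it stands.
- The arm moves only by the tool servo_tool, never from a script. Its argument "steps" is a list of rows, each an object of numbers: "tx", "ty", "tz": the shift along the world's x, y, z in cm; "yaw": the turn about the world's z in degrees; "claw": the finger opening in cm, from 0 to 8.54. In form: [{"tx": .., "ty": .., "tz": .., "yaw": .., "claw": ..}, ...]. A call has 1 to 20 rows; each row shifts and turns the commanded pose from where the row before left it; what a row does not reach is not made up. A row lasts 1/10 s, in which the tool goes at most 50 mm and 8.59 degrees, less where a joint would pass 70% of its speed; a pose out of reach is approached as far as the arm can. A call with a gripper value outside its range is refused whole. The fingers move at their own pace and stop on an object; "newtons" is the grip in N (left out, the last holds). Time passes only in rows, so rows that do not move let the fingers close. It gives the time, the measured TCP pose, the force, the opening and the grip force at its end, in the units of the state.
- env.observe(): the state, without advancing time (a new reading comes with each control period).
- env.get_image(name): name is "scene" or "top" or "wrist"; returns (picture, depth): 420x560x3 uint8, red, green, blue; 420x560 float32, m along the optical axis (not along the pixel's ray), 0 where there is no reading.
- env.camera_model(name): a dict with "fovy" (degrees; the focal length in pixels is half the picture's height over the tangent of half this angle, whatever the lens; pixels are square), "cx", "cy" (the principal point, pixels), "T" (4x4, takes a point from camera to world coordinates). Camera axes: x right, y down, z forward; pixel columns grow to the right and rows downward; lengths in m; the calibration is good to about 2 mm. A picture is of the moment at which its call begins: read the wrist's pose just before it. camera_model takes no time and is no camera call; for the wrist camera it gives the pose at the moment of the call.
- env.close_job(): hands the job in; it is judged then, once.
The state is a dict: "time_s": time; "q": joint angles; "qvel": joint speeds; "joint_efforts": joint torques, N m; "position": TCP position; "tool_rot": TCP orientation; "ft_force": force on the tool from outside, world axes, zero at the start; "wrist_torque": the same for the moment, N m; "grip_width": finger opening in m; "gripper_force": force on a finger pad.
Only numpy, scipy, OpenCV 4.12 (cv2) and the standard library are available. Lean on these libraries where they do the work, as an engineer would, in place of code of your own. Each camera call takes 0.05 s, during which the arm holds its last target. There are 200 camera calls.

## Working session

There is one attempt and no reset: what is moved stays moved. The work goes in short steps, Python scripts to look and compute and a tool call to move; the robot and the scene stay as the last step left them, time stands still between calls to the robot, and variables do not carry over. Pictures are saved under pics/ and viewed, at most 14 in all, crops included, and the job is handed in when it is done.

Besides the shell and the picture viewer there is one more tool, called in YAML: its name, and indented under it one key for each argument. servo_tool: Moves the arm, as the interface text tells. Its arguments: {"type":"object","properties":{"steps":{"type":"array"},"newtons":{"type":"number"}},"required":["steps"]}

```bash
mkdir -p pics; cat > h.py <<'E'
import numpy as np, cv2
from rig import env
def cap(n,fn=None):
    m=env.camera_model(n); im,d=env.get_image(n)
    if fn: cv2.imwrite(f'pics/{fn}.png',im[:,:,::-1]); np.savez(f'pics/{fn}.npz',im=im,d=d,T=m['T'],c=[m['cx'],m['cy'],m['fovy']])
    return im,d,m
def load(fn):
    z=np.load(f'pics/{fn}.npz'); return z['im'],z['d'],dict(T=z['T'],cx=z['c'][0],cy=z['c'][1],fovy=z['c'][2])
def cloud(d,m):
    f=d.shape[0]/2/np.tan(np.radians(m['fovy']/2)); v,u=np.mgrid[:d.shape[0],:d.shape[1]]
    P=np.stack([(u-m['cx'])/f*d,(v-m['cy'])/f*d,d],-1)
    return P@m['T'][:3,:3].T+m['T'][:3,3]
def ray(u,v,z,m,H=420):
    f=H/2/np.tan(np.radians(m['fovy']/2)); r=m['T'][:3,:3]@np.array([(u-m['cx'])/f,(v-m['cy'])/f,1]); o=m['T'][:3,3]
    return o+r*(z-o[2])/r[2]
E
python3 - <<'E'
from h import *
for n in('top','scene'):
    im,d,m=cap(n,n); print(n,m); 
P=cloud(*load('top')[1:]); print(P[200:220:10,100:500:80])
s=env.observe(); print(s['position'],s['tool_rot'],s['ft_force'],env.tcp_to_tips)
a=cv2.imread('pics/top.png'); cv2.imwrite('pics/topL.png',cv2.resize(a,(800,600),interpolation=cv2.INTER_CUBIC))
E
```

```text
top {'fovy': 55.48174100230178, 'cx': 270.57954734173626, 'cy': 209.26024264778886, 'T': array([[-0.02839206, -0.99376637,  0.10780672,  0.44267843],
       [-0.99955604,  0.02725057, -0.01204706,  0.06340607],
       [ 0.00903417, -0.1081009 , -0.99409888,  1.09918904],
       [ 0.        ,  0.        ,  0.        ,  1.        ]])}
scene {'fovy': 51.10985313596195, 'cx': 268.88298407967363, 'cy': 212.5019129427182, 'T': array([[-0.79355935,  0.35935517, -0.49104727,  1.13341192],
       [ 0.60848049,  0.46349366, -0.64414682,  0.80417251],
       [-0.00388019, -0.80996141, -0.58647033,  0.74571608],
       [ 0.        ,  0.        ,  0.        ,  1.        ]])}
[[[ 6.00695302e-01  5.21301389e-01 -9.32713275e-04]
  [ 5.94424013e-01  3.00005484e-01  9.57454698e-04]
  [ 5.88809945e-01  7.87342455e-02 -2.11455632e-03]
  [ 5.73778023e-01 -1.30725646e-01  6.84220860e-02]
  [ 5.76618256e-01 -3.67415621e-01 -1.71792872e-03]]

 [[ 5.72755369e-01  5.20526144e-01 -2.46079378e-04]
  [ 5.66040082e-01  2.99085328e-01  5.73398949e-03]
  [ 5.60571414e-01  7.94100694e-02  5.06136475e-04]
  [ 5.54708193e-01 -1.42596787e-01 -1.62944092e-03]
  [ 5.48487144e-01 -3.65015022e-01 -5.23427046e-04]]]
[0.13799199 0.53215717 0.24976393] [[-9.67972200e-01  2.51056640e-01 -6.19009555e-04]
 [ 2.51057222e-01  9.67971521e-01 -1.18610915e-03]
 [ 3.01403044e-04 -1.30352750e-03 -9.99999105e-01]] [ 0.93990834 -0.06627364  0.5862279 ] 0.019
```

View pics/topL.png

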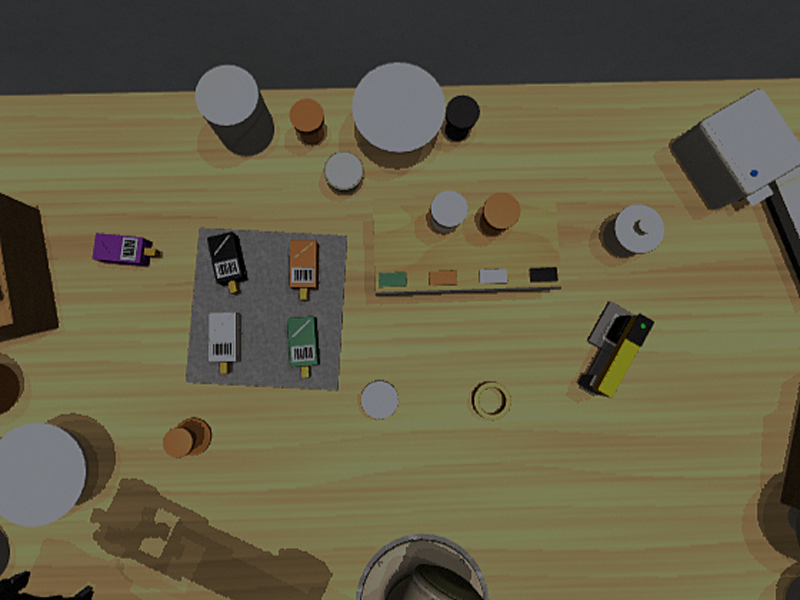

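View pics/scene.png

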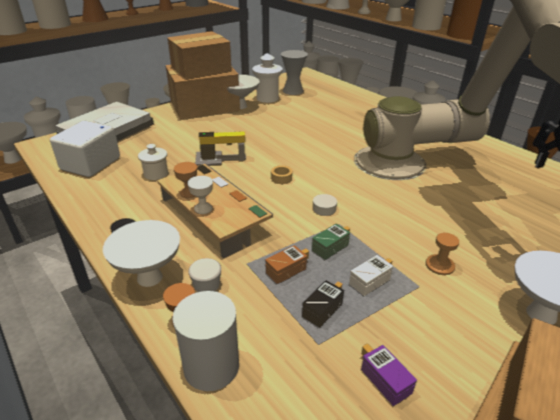

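The top view shows all four boxes on the mat (in 800x600 px: black 226,262; brown 303,265; white 223,340; green 303,342). The bays from left to right are green, brown, white, black. The scanner is at about (620,350), with its head up and to the right.

```bash
cat >> h.py <<'E'
def rect(P,mask):
    xy=(P[mask][:,:2]*1000).astype(np.float32); r=cv2.minAreaRect(xy); b=cv2.boxPoints(r)
    e=b[1]-b[0]; f=b[2]-b[1]; L=e if np.hypot(*e)>np.hypot(*f) else f
    return np.array(r[0]),sorted(r[1]),np.degrees(np.arctan2(L[1],L[0]))%180
def blobs(P,lo,hi,win,minpx=60):
    m=((P[...,2]>lo)&(P[...,2]<hi)&(P[...,0]>win[0])&(P[...,0]<win[1])&(P[...,1]>win[2])&(P[...,1]<win[3])).astype(np.uint8)
    m=cv2.morphologyEx(m,cv2.MORPH_OPEN,np.ones((3,3)))
    n,l,s,c=cv2.connectedComponentsWithStats(m)
    return [(l==i) for i in range(1,n) if s[i,4]>minpx]
E
python3 - <<'E'
from h import *
im,d,m=load('top'); P=cloud(d,m)
np.set_printoptions(precision=1,suppress=True)
print('boxes')
for b in blobs(P,.038,.06,(.3,.7,.08,.42)): print(rect(P,b),im[b].mean(0),np.median(P[b][:,2])*1000)
print('handle')
for b in blobs(P,.083,.11,(.3,.65,-.45,-.18)): print(rect(P,b),im[b].mean(0),np.median(P[b][:,2])*1000)
print('board')
for b in blobs(P,.062,.08,(.4,.75,-.25,.15)): print(rect(P,b),np.median(P[b][:,2])*1000)
# swatches pixel (800 coords)-> world
s=.7
for n,u,v in(('g',392.5,279),('br',443,277.5),('w',493,276),('k',543.5,274.5)): print(n,ray(u*s,v*s,.074,m)*1000)
for u,v in((376,290),(560,285)): print(ray(u*s,v*s,.07,m)*1000)
c=im[180:300,370:490]; cv2.imwrite('pics/sc.png',cv2.resize(c[:,:,::-1],(600,600),interpolation=cv2.INTER_CUBIC))
E
```

```text
boxes
(array([643.3, 351.5]), [51.07815933227539, 92.23320770263672], np.float32(12.584157)) [36.9 36.5 37.5] 47.37105813671527
(array([627.2, 206.1]), [50.373756408691406, 91.90152740478516], np.float32(178.40407)) [106.   77.1  53.6] 47.26066037294962
(array([493.8, 355.1]), [50.60383987426758, 92.5137710571289], np.float32(179.91748)) [107.4 108.8 112.3] 47.35254579721171
(array([483.2, 209.1]), [50.30946731567383, 89.65494537353516], np.float32(3.5205722)) [62.5 85.3 71.1] 47.52433593267147
handle
(array([ 440.6, -365.9]), [32.05207443237305, 156.3559112548828], np.float32(147.47946)) [81.8 81.9 20.9] 94.63383555420025
board
(array([646.7, -88.8]), [165.07110595703125, 322.8315734863281], np.float32(90.26445)) 69.56749986335863
g [590.   39.1  74. ]
br [590.2 -52.7  74. ]
w [ 590.5 -143.8   74. ]
k [ 590.8 -236.    74. ]
[571.2  69.6  70. ]
[ 571.2 -266.2   70. ]
```

View pics/sc.png

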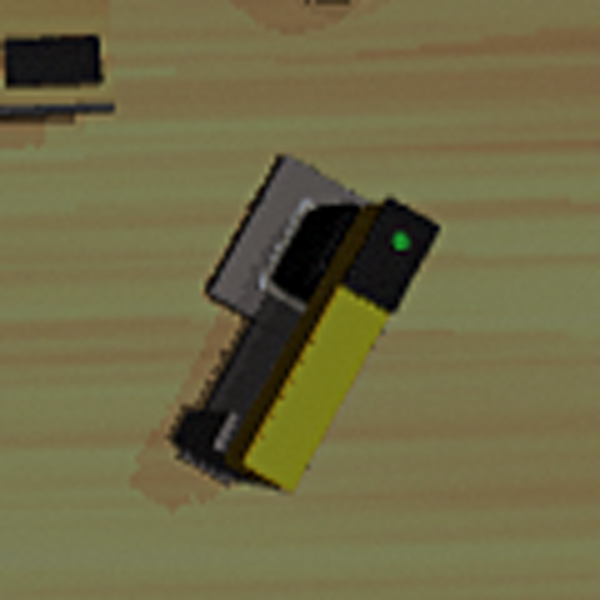

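servo_tool:
  steps:
    - {"tx": 1.734,"ty": -2.4,"yaw": -1,"claw": 8.5}
    - {"tx": 1.734,"ty": -2.4,"yaw": -1}
    - {"tx": 1.734,"ty": -2.4,"yaw": -1}
    - {"tx": 1.734,"ty": -2.4,"yaw": -1}
    - {"tx": 1.734,"ty": -2.4,"yaw": -1}
    - {"tx": 1.734,"ty": -2.4,"yaw": -1}
    - {"tx": 1.734,"ty": -2.4,"yaw": -1}
    - {"tx": 1.734,"ty": -2.4,"yaw": -1}
    - {"tx": 1.734,"ty": -2.4,"yaw": -1}
    - {"tx": 1.734,"ty": -2.4,"yaw": -1}
    - {"tx": 1.734,"ty": -2.4,"yaw": -1}
    - {"tx": 1.734,"ty": -2.4,"yaw": -1}
    - {"tx": 1.734,"ty": -2.4,"yaw": -1}
    - {"tx": 1.734,"ty": -2.4,"yaw": -1}
    - {"tx": 1.734,"ty": -2.4,"yaw": -1}
    - {"tx": 1.734,"ty": -2.4,"yaw": -1}
    - {"tx": 1.734,"ty": -2.4,"yaw": -1}
    - {"tx": 1.734,"ty": -2.4,"yaw": -1}

```text
invalid input at $.steps[0]: expected keys tx, ty, tz, yaw, claw
```

servo_tool:
  steps:
    - {"ty": -2.7}
    - {"ty": -2.7}
    - {"ty": -2.7}
    - {"ty": -2.7}
    - {"ty": -2.7}
    - {"ty": -2.7}
    - {"ty": -2.7}
    - {"ty": -2.7}
    - {"ty": -2.7}
    - {"ty": -2.7}
    - {"ty": -2.7}
    - {"ty": -2.7}
    - {"ty": -2.7}
    - {"ty": -2.7}
    - {"ty": -2.7}
    - {"ty": -2.7}
    - {"tx": -0.6,"ty": -2.5}
    - {}

```text
invalid input at $.steps[0]: expected keys tx, ty, tz, yaw, claw
```

```bash
python3 - <<'E'
from h import *
np.set_printoptions(precision=2,suppress=True)
s=env.observe(); R=s['tool_rot'];print(s['position']*1000,np.degrees(np.arctan2(R[1,0],R[0,0])),s['time_s'],s['q'])
im,d,m=cap('wrist','w1'); P=cloud(d,m); print(m['T'])
for b in blobs(P,.083,.11,(.3,.65,-.5,-.18),200): print(rect(P,b),np.median(P[b][:,2])*1000)
E
```

```text
[137.99 532.16 249.76] 165.4599173907577 0.1 [ 63.12  21.84  74.38   0.    83.86 -12.34]
[[ 0.25  0.92  0.29  0.06]
 [ 0.97 -0.24 -0.08  0.55]
 [-0.    0.3  -0.95  0.37]
 [ 0.    0.    0.    1.  ]]
```

View pics/w1.png

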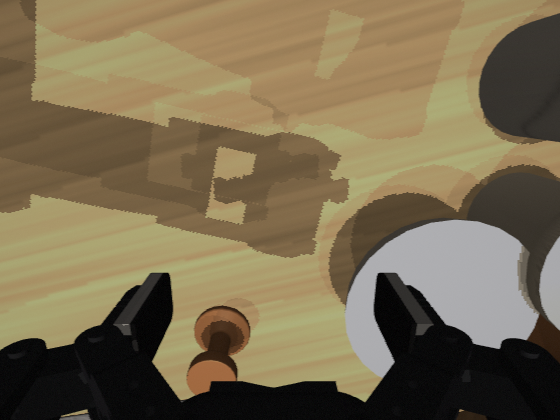

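servo_tool:
  steps:
    - {"tx": 2.4,"ty": -3.3,"tz": 0,"yaw": -1.4,"claw": 8.5}
    - {"tx": 2.4,"ty": -3.3,"tz": 0,"yaw": -1.4,"claw": 8.5}
    - {"tx": 2.4,"ty": -3.3,"tz": 0,"yaw": -1.4,"claw": 8.5}
    - {"tx": 2.4,"ty": -3.3,"tz": 0,"yaw": -1.4,"claw": 8.5}
    - {"tx": 2.4,"ty": -3.3,"tz": 0,"yaw": -1.4,"claw": 8.5}
    - {"tx": 2.4,"ty": -3.3,"tz": 0,"yaw": -1.4,"claw": 8.5}
    - {"tx": 2.4,"ty": -3.3,"tz": 0,"yaw": -1.4,"claw": 8.5}
    - {"tx": 2.4,"ty": -3.3,"tz": 0,"yaw": -1.4,"claw": 8.5}
    - {"tx": 2.4,"ty": -3.3,"tz": 0,"yaw": -1.4,"claw": 8.5}
    - {"tx": 2.4,"ty": -3.3,"tz": 0,"yaw": -1.4,"claw": 8.5}
    - {"tx": 2.4,"ty": -3.3,"tz": 0,"yaw": -1.4,"claw": 8.5}
    - {"tx": 2.4,"ty": -3.3,"tz": 0,"yaw": -1.4,"claw": 8.5}
    - {"tx": 2.4,"ty": -3.3,"tz": 0,"yaw": -1.2,"claw": 8.5}

```text
time_s: 1.45
position: [0.4507, 0.1018, 0.2503]
tool_rot: [[-0.842, 0.539, -0.0], [0.539, 0.842, 0.0], [0.0, -0.0, -1.0]]
ft_force: [-0.5, 0.4, 0.0]
grip_width: 0.085
gripper_force: 0.0
```

servo_tool:
  steps:
    - {"tx": 0,"ty": -4,"tz": 0,"yaw": 0,"claw": 8.5}
    - {"tx": 0,"ty": -4,"tz": 0,"yaw": 0,"claw": 8.5}
    - {"tx": 0,"ty": -4,"tz": 0,"yaw": 0,"claw": 8.5}
    - {"tx": 0,"ty": -4,"tz": 0,"yaw": 0,"claw": 8.5}
    - {"tx": 0,"ty": -4,"tz": 0,"yaw": 0,"claw": 8.5}
    - {"tx": 0,"ty": -4,"tz": 0,"yaw": 0,"claw": 8.5}
    - {"tx": 0,"ty": -4,"tz": 0,"yaw": 0,"claw": 8.5}
    - {"tx": 0,"ty": -4,"tz": 0,"yaw": 0,"claw": 8.5}
    - {"tx": 0,"ty": -4,"tz": 0,"yaw": 0,"claw": 8.5}
    - {"tx": 0,"ty": -4,"tz": 0,"yaw": 0,"claw": 8.5}
    - {"tx": 0,"ty": -4,"tz": 0,"yaw": 0,"claw": 8.5}
    - {"tx": -0.8,"ty": -3,"tz": 0,"yaw": 0,"claw": 8.5}
    - {"tx": 0,"ty": 0,"tz": 0,"yaw": 0,"claw": 8.5}
    - {"tx": 0,"ty": 0,"tz": 0,"yaw": 0,"claw": 8.5}

```text
time_s: 2.85
position: [0.4418, -0.3667, 0.2498]
tool_rot: [[-0.842, 0.539, -0.001], [0.539, 0.842, 0.001], [0.001, 0.001, -1.0]]
ft_force: [-0.9, 0.2, 1.3]
grip_width: 0.0848
gripper_force: 0.0
```

```bash
cat >> h.py <<'E'
np.set_printoptions(precision=2,suppress=True)
def st():
    s=env.observe(); R=s['tool_rot'];print('TCP',s['position']*1000,'yaw %.2f t %.1f'%(np.degrees(np.arctan2(R[1,0],R[0,0])),s['time_s']),'ft',s['ft_force'],'w %.1f gf %.1f'%(s['grip_width']*1000,s['gripper_force']))
    return s
E
python3 - <<'E'
from h import *
st()
im,d,m=cap('wrist','w2'); P=cloud(d,m)
for b in blobs(P,.083,.11,(.3,.65,-.5,-.18),200): print(rect(P,b),np.median(P[b][:,2])*1000)
E
```

```text
TCP [ 441.82 -366.71  249.82] yaw 147.40 t 2.9 ft [-0.94  0.21  1.25] w 84.8 gf 0.0
(array([ 440.18, -367.25]), [29.998306274414062, 156.28530883789062], np.float32(147.61934)) 96.3067909562843
```

View pics/w2.png

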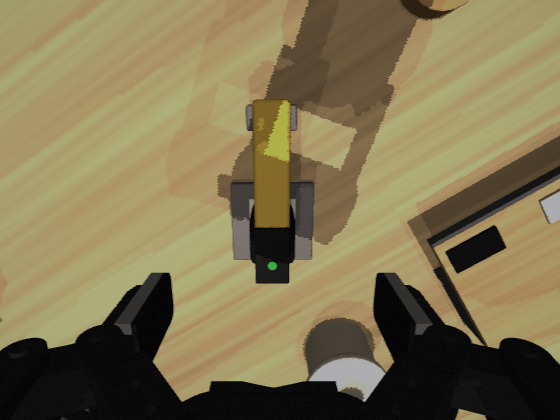

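The wrist view shows the handle centred between the jaws. It agrees with the top camera to 1–2 mm, so I'm descending to grip.

servo_tool:
  steps:
    - {"tx": 0.05,"ty": -0.2,"tz": -2.5,"yaw": 0.2,"claw": 8.5}
    - {"tx": 0,"ty": 0,"tz": -2.5,"yaw": 0,"claw": 8.5}
    - {"tx": 0,"ty": 0,"tz": -2.5,"yaw": 0,"claw": 8.5}
    - {"tx": 0,"ty": 0,"tz": -2.5,"yaw": 0,"claw": 8.5}
    - {"tx": 0,"ty": 0,"tz": -2.5,"yaw": 0,"claw": 8.5}
    - {"tx": 0,"ty": 0,"tz": -2.5,"yaw": 0,"claw": 8.5}
    - {"tx": 0,"ty": 0,"tz": -2,"yaw": 0,"claw": 8.5}
    - {"tx": 0,"ty": 0,"tz": 0,"yaw": 0,"claw": 5}
    - {"tx": 0,"ty": 0,"tz": 0,"yaw": 0,"claw": 2}
    - {"tx": 0,"ty": 0,"tz": 0,"yaw": 0,"claw": 2}
    - {"tx": 0,"ty": 0,"tz": 0,"yaw": 0,"claw": 2}
    - {"tx": 0,"ty": 0,"tz": 0,"yaw": 0,"claw": 2}
    - {"tx": 0,"ty": 0,"tz": 0,"yaw": 0,"claw": 2}
    - {"tx": 0,"ty": 0,"tz": 0,"yaw": 0,"claw": 2}
    - {"tx": 0,"ty": 0,"tz": 0,"yaw": 0,"claw": 2}
  newtons: 60

```text
time_s: 4.4
position: [0.4431, -0.369, 0.0818]
tool_rot: [[-0.845, 0.535, 0.002], [0.535, 0.845, -0.002], [-0.002, -0.001, -1.0]]
ft_force: [0.6, 0.7, 5.8]
grip_width: 0.0292
gripper_force: 60.8
```

```bash
python3 -c "
from h import *
st()"
```

```text
TCP [ 443.06 -368.95   81.78] yaw 147.66 t 4.4 ft [0.63 0.65 5.82] w 29.2 gf 60.8
```

servo_tool:
  steps:
    - {"tx": 0,"ty": 0,"tz": 1,"yaw": 0,"claw": 2}
    - {"tx": 0,"ty": 0,"tz": 2,"yaw": 0,"claw": 2}
    - {"tx": 0,"ty": 0,"tz": 3,"yaw": 0,"claw": 2}
    - {"tx": 0,"ty": 0,"tz": 3,"yaw": 0,"claw": 2}
    - {"tx": 0,"ty": 0,"tz": 3,"yaw": 0,"claw": 2}
    - {"tx": 0,"ty": 0,"tz": 2,"yaw": 0,"claw": 2}
    - {"tx": 0,"ty": 0,"tz": 1,"yaw": 0,"claw": 2}
    - {"tx": 0,"ty": 0,"tz": 0,"yaw": 0,"claw": 2}
  newtons: 80

```text
time_s: 5.2
position: [0.4427, -0.3687, 0.2315]
tool_rot: [[-0.845, 0.535, 0.001], [0.535, 0.845, -0.002], [-0.002, -0.001, -1.0]]
ft_force: [0.3, 0.4, -2.6]
grip_width: 0.029
gripper_force: 79.1
```

servo_tool:
  steps:
    - {"tx": 0,"ty": 1,"tz": 0,"yaw": 0,"claw": 2}
    - {"tx": 0,"ty": 2.4,"tz": 0,"yaw": 0,"claw": 2}
    - {"tx": -0.1,"ty": 4,"tz": 0,"yaw": 2,"claw": 2}
    - {"tx": -0.1,"ty": 4,"tz": 0,"yaw": 2,"claw": 2}
    - {"tx": -0.1,"ty": 4,"tz": 0,"yaw": 2,"claw": 2}
    - {"tx": -0.1,"ty": 4,"tz": 0,"yaw": 2,"claw": 2}
    - {"tx": -0.1,"ty": 4,"tz": 0,"yaw": 2,"claw": 2}
    - {"tx": -0.1,"ty": 4,"tz": 0,"yaw": 2,"claw": 2}
    - {"tx": -0.1,"ty": 4,"tz": 0,"yaw": 2,"claw": 2}
    - {"tx": -0.1,"ty": 4,"tz": 0,"yaw": 2,"claw": 2}
    - {"tx": -0.1,"ty": 4,"tz": 0,"yaw": 2,"claw": 2}
    - {"tx": -0.1,"ty": 4,"tz": 0,"yaw": 2,"claw": 2}
    - {"tx": -0.1,"ty": 4,"tz": 0,"yaw": 2,"claw": 2}
    - {"tx": -0.1,"ty": 4,"tz": 0,"yaw": 2,"claw": 2}
    - {"tx": -0.1,"ty": 4,"tz": 0,"yaw": 2,"claw": 2}
    - {"tx": -0.1,"ty": 4,"tz": 0,"yaw": 2,"claw": 2}
    - {"tx": -0.1,"ty": 4,"tz": 0,"yaw": 2,"claw": 2}
    - {"tx": -0.1,"ty": 4,"tz": 0,"yaw": 2,"claw": 2}
    - {"tx": -0.1,"ty": 3,"tz": 0,"yaw": 0.2,"claw": 2}
    - {"tx": -0.4,"ty": 2,"tz": 0,"yaw": 0,"claw": 2}

```text
time_s: 7.2
position: [0.4202, 0.3573, 0.2286]
tool_rot: [[-1.0, 0.001, -0.003], [0.001, 1.0, -0.001], [0.003, -0.001, -1.0]]
ft_force: [0.7, -0.9, -1.6]
grip_width: 0.0288
gripper_force: 79.4
```

servo_tool:
  steps:
    - {"tx": 0,"ty": 0,"tz": 0,"yaw": 0,"claw": 2}
    - {"tx": 0,"ty": 0,"tz": 0,"yaw": 0,"claw": 2}
    - {"tx": 0,"ty": 0,"tz": 0,"yaw": 0,"claw": 2}

```text
time_s: 7.5
position: [0.4213, 0.3546, 0.2298]
tool_rot: [[-1.0, 0.003, -0.001], [0.003, 1.0, -0.001], [0.001, -0.001, -1.0]]
ft_force: [0.6, 0.1, -2.0]
grip_width: 0.0291
gripper_force: 79.5
```

```bash
cat >> h.py <<'E'
def boxes(fn=None,P=None):
    if P is None:
        im,d,m=cap('top',fn); P=cloud(d,m)
    for b in blobs(P,.038,.06,(.3,.75,.05,.46)): 
        r=rect(P,b); a=np.radians((r[2]+90)%180-90); print('box',r[0],np.array(r[1]),'yaw %.1f'%np.degrees(a),'label',r[0]-22*np.array([np.cos(a),np.sin(a)]),'TCP',r[0]-72*np.array([np.cos(a),np.sin(a)]))
E
python3 - <<'E'
from h import *
st()
boxes('top2')
im,d,m=cap('wrist','w3')
E
```

```text
TCP [421.32 354.6  229.77] yaw 179.82 t 7.5 ft [ 0.65  0.12 -2.02] w 29.1 gf 79.5
box [642.94 351.16] [50.72 92.43] yaw 12.7 label [621.48 346.32] TCP [572.71 335.3 ]
box [628.12 206.1 ] [50.69 90.52] yaw -1.6 label [606.13 206.7 ] TCP [556.15 208.06]
box [495.97 355.08] [50.22 88.16] yaw 0.4 label [473.97 354.95] TCP [423.97 354.63]
box [483.29 209.01] [50.01 89.91] yaw 3.4 label [461.33 207.7 ] TCP [411.42 204.73]
```

View pics/w3.png

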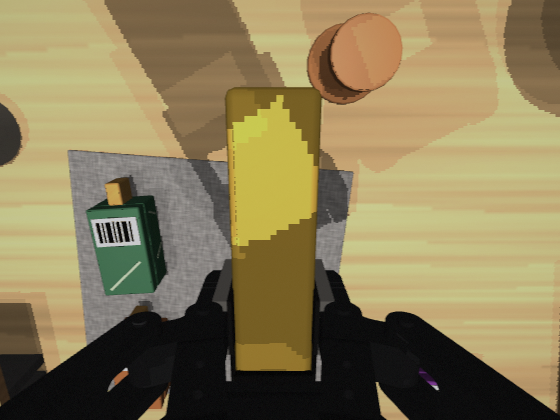

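The scanner sits square in the jaws above the white box. I'm lowering to read height and holding.

servo_tool:
  steps:
    - {"tx": 0.05,"ty": 0.05,"tz": -1,"yaw": 0,"claw": 2}
    - {"tx": 0,"ty": 0,"tz": -1,"yaw": 0,"claw": 2}
    - {"tx": 0,"ty": 0,"tz": -1,"yaw": 0,"claw": 2}
    - {"tx": 0,"ty": 0,"tz": 0,"yaw": 0,"claw": 2}
    - {"tx": 0,"ty": 0,"tz": 0,"yaw": 0,"claw": 2}
    - {"tx": 0,"ty": 0,"tz": 0,"yaw": 0,"claw": 2}
    - {"tx": 0,"ty": 0,"tz": 0,"yaw": 0,"claw": 2}
    - {"tx": 0,"ty": 0,"tz": 0,"yaw": 0,"claw": 2}
    - {"tx": 0,"ty": 0,"tz": 0,"yaw": 0,"claw": 2}
    - {"tx": 0,"ty": 0,"tz": 0,"yaw": 0,"claw": 2}
    - {"tx": 0,"ty": 0,"tz": 0,"yaw": 0,"claw": 2}
    - {"tx": 0,"ty": 0,"tz": 0,"yaw": 0,"claw": 2}
    - {"tx": 0,"ty": 0,"tz": 0,"yaw": 0,"claw": 2}
    - {"tx": 0,"ty": 0,"tz": 0,"yaw": 0,"claw": 2}
    - {"tx": 0,"ty": 0,"tz": 0,"yaw": 0,"claw": 2}
    - {"tx": 0,"ty": 0,"tz": 0,"yaw": 0,"claw": 2}
    - {"tx": 0,"ty": 0,"tz": 0,"yaw": 0,"claw": 2}
    - {"tx": 0,"ty": 0,"tz": 0,"yaw": 0,"claw": 2}
    - {"tx": 0,"ty": 0,"tz": 0,"yaw": 0,"claw": 2}
    - {"tx": 0,"ty": 0,"tz": 0,"yaw": 0,"claw": 2}

```text
time_s: 9.6
position: [0.4221, 0.3559, 0.2003]
tool_rot: [[-1.0, 0.002, -0.0], [0.002, 1.0, -0.0], [0.0, -0.0, -1.0]]
ft_force: [-0.5, 0.7, -1.4]
grip_width: 0.0289
gripper_force: 79.5
```

```bash
python3 -c "
from h import *
st();boxes('top3')"
```

```text
TCP [422.08 355.86 200.3 ] yaw 179.86 t 9.6 ft [-0.53  0.71 -1.43] w 28.9 gf 79.5
box [643.81 351.32] [50.55 90.48] yaw 12.6 label [622.34 346.51] TCP [573.55 335.57]
box [628.07 205.91] [50.44 89.94] yaw -1.6 label [606.08 206.53] TCP [556.1  207.94]
box [496.   355.44] [50.98 87.64] yaw -0.3 label [474.   355.54] TCP [424.   355.78]
box [483.28 209.23] [50.18 89.87] yaw 3.7 label [461.33 207.8 ] TCP [411.43 204.57]
```

servo_tool:
  steps:
    - {"tx": -0.1,"ty": -1,"tz": 0,"yaw": 0.5,"claw": 2}
    - {"tx": -0.2,"ty": -2.5,"tz": 0,"yaw": 0.6,"claw": 2}
    - {"tx": -0.2,"ty": -3,"tz": 0,"yaw": 0.6,"claw": 2}
    - {"tx": -0.2,"ty": -3,"tz": 0,"yaw": 0.6,"claw": 2}
    - {"tx": -0.2,"ty": -3,"tz": 0,"yaw": 0.6,"claw": 2}
    - {"tx": -0.1,"ty": -1.8,"tz": 0,"yaw": 0.4,"claw": 2}
    - {"tx": -0.05,"ty": -0.8,"tz": 0,"yaw": 0.4,"claw": 2}
    - {"tx": 0,"ty": 0,"tz": 0,"yaw": 0,"claw": 2}
    - {"tx": 0,"ty": 0,"tz": 0,"yaw": 0,"claw": 2}
    - {"tx": 0,"ty": 0,"tz": 0,"yaw": 0,"claw": 2}

```text
time_s: 10.65
position: [0.4116, 0.2055, 0.2003]
tool_rot: [[-0.998, -0.063, 0.0], [-0.063, 0.998, 0.0], [-0.0, 0.0, -1.0]]
ft_force: [0.2, -0.2, -1.7]
grip_width: 0.0294
gripper_force: 79.6
```

servo_tool:
  steps:
    - {"tx": 0,"ty": 0,"tz": 0,"yaw": 0,"claw": 2}
    - {"tx": 0,"ty": 0,"tz": 0,"yaw": 0,"claw": 2}
    - {"tx": 0,"ty": 0,"tz": 0,"yaw": 0,"claw": 2}
    - {"tx": 0,"ty": 0,"tz": 0,"yaw": 0,"claw": 2}
    - {"tx": 0,"ty": 0,"tz": 0,"yaw": 0,"claw": 2}
    - {"tx": 0,"ty": 0,"tz": 0,"yaw": 0,"claw": 2}
    - {"tx": 0,"ty": 0,"tz": 0,"yaw": 0,"claw": 2}
    - {"tx": 0,"ty": 0,"tz": 0,"yaw": 0,"claw": 2}
    - {"tx": 0,"ty": 0,"tz": 0,"yaw": 0,"claw": 2}
    - {"tx": 0,"ty": 0,"tz": 0,"yaw": 0,"claw": 2}
    - {"tx": 0,"ty": 0,"tz": 0,"yaw": 0,"claw": 2}
    - {"tx": 0,"ty": 0,"tz": 0,"yaw": 0,"claw": 2}
    - {"tx": 0,"ty": 0,"tz": 0,"yaw": 0,"claw": 2}
    - {"tx": 0,"ty": 0,"tz": 0,"yaw": 0,"claw": 2}
    - {"tx": 0,"ty": 0,"tz": 0,"yaw": 0,"claw": 2}

```text
time_s: 12.15
position: [0.4116, 0.2049, 0.2003]
tool_rot: [[-0.998, -0.062, -0.0], [-0.062, 0.998, -0.0], [0.0, -0.0, -1.0]]
ft_force: [0.2, -0.3, -2.4]
grip_width: 0.029
gripper_force: 79.6
```

```bash
python3 -c "
from h import *
st();boxes('top4')"
```

```text
TCP [411.6  204.85 200.32] yaw -176.44 t 12.2 ft [ 0.22 -0.28 -2.39] w 29.0 gf 79.6
box [642.53 351.01] [50.28 92.13] yaw 12.2 label [621.03 346.35] TCP [572.17 335.74]
box [628.05 206.08] [50.84 89.8 ] yaw -1.8 label [606.06 206.79] TCP [556.08 208.39]
box [496.3  355.26] [50.74 87.87] yaw 0.3 label [474.3  355.15] TCP [424.3  354.91]
box [488.67 209.48] [50.37 79.68] yaw 3.7 label [466.71 208.07] TCP [416.82 204.86]
```

servo_tool:
  steps:
    - {"tx": 1,"ty": 0,"tz": 0,"yaw": -0.8,"claw": 2}
    - {"tx": 2.5,"ty": 0.1,"tz": 0,"yaw": -0.9,"claw": 2}
    - {"tx": 3,"ty": 0.1,"tz": 0,"yaw": -0.9,"claw": 2}
    - {"tx": 3,"ty": 0.1,"tz": 0,"yaw": -0.9,"claw": 2}
    - {"tx": 2.5,"ty": 0,"tz": 0,"yaw": -0.9,"claw": 2}
    - {"tx": 1.6,"ty": 0,"tz": 0,"yaw": -0.5,"claw": 2}
    - {"tx": 0.85,"ty": 0,"tz": 0,"yaw": -0.4,"claw": 2}
    - {"tx": 0,"ty": 0,"tz": 0,"yaw": 0,"claw": 2}
    - {"tx": 0,"ty": 0,"tz": 0,"yaw": 0,"claw": 2}
    - {"tx": 0,"ty": 0,"tz": 0,"yaw": 0,"claw": 2}

```text
time_s: 13.2
position: [0.5554, 0.208, 0.2005]
tool_rot: [[-1.0, 0.03, -0.0], [0.03, 1.0, -0.0], [0.0, -0.0, -1.0]]
ft_force: [-0.2, 0.0, -1.3]
grip_width: 0.0286
gripper_force: 79.6
```

servo_tool:
  steps:
    - {"tx": 0,"ty": 0,"tz": 0,"yaw": 0,"claw": 2}
    - {"tx": 0,"ty": 0,"tz": 0,"yaw": 0,"claw": 2}
    - {"tx": 0,"ty": 0,"tz": 0,"yaw": 0,"claw": 2}
    - {"tx": 0,"ty": 0,"tz": 0,"yaw": 0,"claw": 2}
    - {"tx": 0,"ty": 0,"tz": 0,"yaw": 0,"claw": 2}
    - {"tx": 0,"ty": 0,"tz": 0,"yaw": 0,"claw": 2}
    - {"tx": 0,"ty": 0,"tz": 0,"yaw": 0,"claw": 2}
    - {"tx": 0,"ty": 0,"tz": 0,"yaw": 0,"claw": 2}
    - {"tx": 0,"ty": 0,"tz": 0,"yaw": 0,"claw": 2}
    - {"tx": 0,"ty": 0,"tz": 0,"yaw": 0,"claw": 2}
    - {"tx": 0,"ty": 0,"tz": 0,"yaw": 0,"claw": 2}
    - {"tx": 0,"ty": 0,"tz": 0,"yaw": 0,"claw": 2}
    - {"tx": 0,"ty": 0,"tz": 0,"yaw": 0,"claw": 2}
    - {"tx": 0,"ty": 0,"tz": 0,"yaw": 0,"claw": 2}
    - {"tx": 0,"ty": 0,"tz": 0,"yaw": 0,"claw": 2}

```text
time_s: 14.7
position: [0.5561, 0.2079, 0.2003]
tool_rot: [[-1.0, 0.03, 0.0], [0.03, 1.0, 0.0], [-0.0, 0.0, -1.0]]
ft_force: [-0.1, 0.5, -1.7]
grip_width: 0.0287
gripper_force: 79.6
```

```bash
python3 -c "
from h import *
st();boxes('top5')"
```

```text
TCP [556.09 207.86 200.33] yaw 178.26 t 14.7 ft [-0.11  0.46 -1.7 ] w 28.7 gf 79.6
```

```bash
python3 -c "
from h import *
im,d,m=load('top5');P=cloud(d,m)
im,d0,m=load('top4');Q=cloud(d0,m)
print(P[235,100:230:10,2]*1000,Q[235,100:230:10,2]*1000)
boxes('top6')"
```

```text
[ -3.45   2.04  -2.65  -1.27 497.83 494.97 440.07 495.97 496.28 497.96
 494.16 498.6  484.02] [ -1.52  -3.08   0.28  -4.3    1.09  49.65  48.86  -0.61   6.55   1.22
 215.61  46.84  46.73]
```

View pics/top5.png

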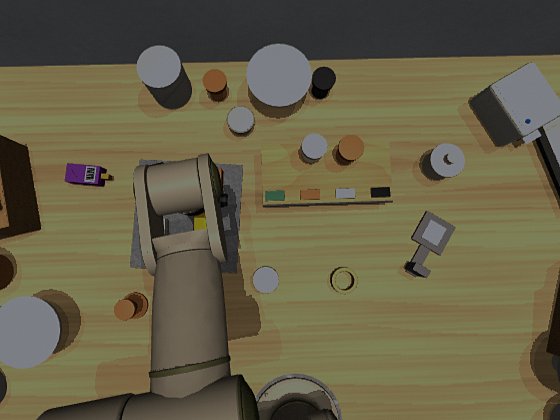

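The arm hides the mat from the top camera, so I'm checking the black box with the scene camera instead.

```bash
python3 -c "
from h import *
im,d,m=cap('scene','sc2'); boxes(P=cloud(d,m))
print('ref'); im,d,m=load('scene'); boxes(P=cloud(d,m))"
```

```text
box [475.28 207.8 ] [ 51.57 109.84] yaw 4.3 label [453.34 206.14] TCP [403.48 202.37]
box [694.82  69.77] [13.08 62.65] yaw -9.5 label [673.13  73.41] TCP [623.81  81.67]
box [623.8  206.06] [ 52.   100.95] yaw -1.2 label [601.8  206.51] TCP [551.81 207.53]
box [319.56 424.34] [13.79 23.37] yaw -64.8 label [310.2  444.25] TCP [288.91 489.49]
box [484.28 355.46] [ 51.59 113.92] yaw -0.6 label [462.28 355.7 ] TCP [412.28 356.23]
box [639.2  350.24] [ 51.66 102.33] yaw 11.6 label [617.64 345.84] TCP [568.66 335.82]
ref
box [477.6 208.2] [ 52.29 104.86] yaw 3.3 label [455.64 206.94] TCP [405.72 204.08]
box [694.39  70.48] [14.24 63.43] yaw -8.1 label [672.61  73.58] TCP [623.1   80.62]
box [617.76 205.44] [ 51.73 111.16] yaw -1.2 label [595.77 205.9 ] TCP [545.78 206.95]
box [318.84 424.47] [13.37 23.43] yaw -61.3 label [308.26 443.76] TCP [284.22 487.6 ]
box [489.95 354.85] [ 51.2  102.58] yaw -0.7 label [467.95 355.11] TCP [417.95 355.7 ]
box [634.78 349.02] [ 51.1  111.96] yaw 12.4 label [613.29 344.31] TCP [564.44 333.61]
```

servo_tool:
  steps:
    - {"tx": 0.1,"ty": 0.8,"tz": 0,"yaw": 1.2,"claw": 2}
    - {"tx": 0.3,"ty": 2.2,"tz": 0,"yaw": 2.5,"claw": 2}
    - {"tx": 0.35,"ty": 2.7,"tz": 0,"yaw": 2.8,"claw": 2}
    - {"tx": 0.35,"ty": 2.7,"tz": 0,"yaw": 2.8,"claw": 2}
    - {"tx": 0.3,"ty": 2.2,"tz": 0,"yaw": 2.5,"claw": 2}
    - {"tx": 0.2,"ty": 1.4,"tz": 0,"yaw": 1.6,"claw": 2}
    - {"tx": 0.1,"ty": 0.75,"tz": 0,"yaw": 0.8,"claw": 2}
    - {"tx": 0,"ty": 0,"tz": 0,"yaw": 0,"claw": 2}
    - {"tx": 0,"ty": 0,"tz": 0,"yaw": 0,"claw": 2}
    - {"tx": 0,"ty": 0,"tz": 0,"yaw": 0,"claw": 2}

```text
time_s: 15.85
position: [0.5732, 0.3345, 0.2005]
tool_rot: [[-0.977, -0.214, -0.0], [-0.214, 0.977, -0.0], [0.0, -0.0, -1.0]]
ft_force: [-0.3, -0.2, -1.8]
grip_width: 0.0289
gripper_force: 79.5
```

servo_tool:
  steps:
    - {"tx": 0,"ty": 0,"tz": 0,"yaw": 0,"claw": 2}
    - {"tx": 0,"ty": 0,"tz": 0,"yaw": 0,"claw": 2}
    - {"tx": 0,"ty": 0,"tz": 0,"yaw": 0,"claw": 2}
    - {"tx": 0,"ty": 0,"tz": 0,"yaw": 0,"claw": 2}
    - {"tx": 0,"ty": 0,"tz": 0,"yaw": 0,"claw": 2}
    - {"tx": 0,"ty": 0,"tz": 0,"yaw": 0,"claw": 2}
    - {"tx": 0,"ty": 0,"tz": 0,"yaw": 0,"claw": 2}
    - {"tx": 0,"ty": 0,"tz": 0,"yaw": 0,"claw": 2}
    - {"tx": 0,"ty": 0,"tz": 0,"yaw": 0,"claw": 2}
    - {"tx": 0,"ty": 0,"tz": 0,"yaw": 0,"claw": 2}
    - {"tx": 0,"ty": 0,"tz": 0,"yaw": 0,"claw": 2}
    - {"tx": 0,"ty": 0,"tz": 0,"yaw": 0,"claw": 2}
    - {"tx": 0,"ty": 0,"tz": 0,"yaw": 0,"claw": 2}
    - {"tx": 0,"ty": 0,"tz": 0,"yaw": 0,"claw": 2}
    - {"tx": 0,"ty": 0,"tz": 0,"yaw": 0,"claw": 2}

```text
time_s: 17.35
position: [0.5731, 0.3353, 0.2003]
tool_rot: [[-0.976, -0.216, -0.0], [-0.216, 0.976, -0.0], [0.0, -0.0, -1.0]]
ft_force: [-0.6, 1.0, -3.4]
grip_width: 0.0289
gripper_force: 79.5
```

```bash
python3 -c "
from h import *
st()
im,d,m=cap('scene','sc3'); boxes(P=cloud(d,m))"
```

```text
TCP [573.1  335.33 200.33] yaw -167.54 t 17.4 ft [-0.57  1.02 -3.42] w 28.9 gf 79.5
box [694.48  69.39] [12.79 65.22] yaw -7.6 label [672.67  72.29] TCP [623.11  78.89]
box [515.14 201.46] [29.38 30.09] yaw -1.6 label [493.14 202.06] TCP [443.16 203.42]
box [628.22 205.98] [51.87 91.21] yaw -1.9 label [606.23 206.73] TCP [556.26 208.42]
box [488.73 355.6 ] [ 51.18 106.19] yaw -0.2 label [466.73 355.68] TCP [416.73 355.87]
box [636.56 349.88] [ 50.51 105.94] yaw 11.7 label [615.02 345.41] TCP [566.06 335.26]
```

servo_tool:
  steps:
    - {"tx": 0,"ty": 0,"tz": 1.5,"yaw": 0,"claw": 2}
    - {"tx": 0,"ty": 0,"tz": 3,"yaw": 0,"claw": 2}
    - {"tx": 0,"ty": 0,"tz": 2.5,"yaw": 0,"claw": 2}
    - {"tx": -2,"ty": -2,"tz": 0,"yaw": -2,"claw": 2}
    - {"tx": -2.5,"ty": -2.5,"tz": 0,"yaw": -2.4,"claw": 2}
    - {"tx": -2.5,"ty": -2.5,"tz": 0,"yaw": -2.4,"claw": 2}
    - {"tx": -2.5,"ty": -2.5,"tz": 0,"yaw": -2.4,"claw": 2}
    - {"tx": -2,"ty": -3,"tz": 0,"yaw": -2.4,"claw": 2}
    - {"tx": -1.5,"ty": -3.5,"tz": 0,"yaw": -2.4,"claw": 2}
    - {"tx": 0,"ty": -4,"tz": 0,"yaw": -2.4,"claw": 2}
    - {"tx": 0,"ty": -4,"tz": 0,"yaw": -2.4,"claw": 2}
    - {"tx": 0,"ty": -4,"tz": 0,"yaw": -2.4,"claw": 2}
    - {"tx": 0,"ty": -4,"tz": 0,"yaw": -2.4,"claw": 2}
    - {"tx": 0,"ty": -4,"tz": 0,"yaw": -2.4,"claw": 2}
    - {"tx": 0,"ty": -4,"tz": 0,"yaw": -2.4,"claw": 2}
    - {"tx": 0,"ty": -4,"tz": 0,"yaw": -2.4,"claw": 2}
    - {"tx": 0,"ty": -4,"tz": 0,"yaw": -2.4,"claw": 2}
    - {"tx": 0,"ty": -4,"tz": 0,"yaw": -2.4,"claw": 2}
    - {"tx": 0,"ty": -4,"tz": 0,"yaw": -2.4,"claw": 2}
    - {"tx": 0,"ty": -4,"tz": 0,"yaw": -2.4,"claw": 2}

```text
time_s: 19.4
position: [0.4428, -0.2663, 0.2706]
tool_rot: [[-0.882, 0.47, 0.0], [0.47, 0.882, -0.0], [-0.001, -0.0, -1.0]]
ft_force: [0.7, -0.3, -2.5]
grip_width: 0.0291
gripper_force: 79.5
```

servo_tool:
  steps:
    - {"tx": 0,"ty": -3.8,"tz": 0,"yaw": -2.4,"claw": 2}
    - {"tx": 0,"ty": -3,"tz": 0,"yaw": -1.6,"claw": 2}
    - {"tx": 0,"ty": -2,"tz": 0,"yaw": 0,"claw": 2}
    - {"tx": 0,"ty": -1.6,"tz": 0,"yaw": 0,"claw": 2}
    - {"tx": 0,"ty": 0,"tz": -3,"yaw": 0,"claw": 2}
    - {"tx": 0,"ty": 0,"tz": -3,"yaw": 0,"claw": 2}
    - {"tx": 0,"ty": 0,"tz": -3,"yaw": 0,"claw": 2}
    - {"tx": 0,"ty": 0,"tz": -3,"yaw": 0,"claw": 2}
    - {"tx": 0,"ty": 0,"tz": 0,"yaw": 0,"claw": 2}
    - {"tx": 0,"ty": 0,"tz": 0,"yaw": 0,"claw": 2}
    - {"tx": 0,"ty": 0,"tz": 0,"yaw": 0,"claw": 2}
    - {"tx": 0,"ty": 0,"tz": 0,"yaw": 0,"claw": 2}

```text
time_s: 20.6
position: [0.4435, -0.3691, 0.152]
tool_rot: [[-0.849, 0.529, 0.002], [0.529, 0.849, -0.002], [-0.003, -0.001, -1.0]]
ft_force: [-0.6, -0.1, -2.2]
grip_width: 0.0292
gripper_force: 79.4
```

```bash
python3 -c "
from h import *
st();boxes('top7')
im,d,m=load('top7');P=cloud(d,m)"
```

```text
TCP [ 443.54 -369.06  152.  ] yaw 148.07 t 20.6 ft [-0.55 -0.12 -2.25] w 29.2 gf 79.4
box [643.9  351.49] [50.82 90.95] yaw 12.8 label [622.45 346.61] TCP [573.7  335.51]
box [627.93 205.94] [50.83 89.59] yaw -1.8 label [605.94 206.64] TCP [555.97 208.23]
box [495.24 355.04] [50.38 89.47] yaw 0.2 label [473.24 354.97] TCP [423.24 354.83]
box [483.26 209.03] [49.81 89.74] yaw 4.0 label [461.32 207.49] TCP [411.44 203.98]
```

servo_tool:
  steps:
    - {"tx": -0.05,"ty": 0,"tz": -2,"yaw": -0.4,"claw": 2}
    - {"tx": 0,"ty": 0,"tz": -2,"yaw": 0,"claw": 2}
    - {"tx": 0,"ty": 0,"tz": -1.5,"yaw": 0,"claw": 2}
    - {"tx": 0,"ty": 0,"tz": -0.7,"yaw": 0,"claw": 2}
    - {"tx": 0,"ty": 0,"tz": -0.4,"yaw": 0,"claw": 2}
    - {"tx": 0,"ty": 0,"tz": -0.2,"yaw": 0,"claw": 2}
    - {"tx": 0,"ty": 0,"tz": 0,"yaw": 0,"claw": 2}
    - {"tx": 0,"ty": 0,"tz": 0,"yaw": 0,"claw": 2}
    - {"tx": 0,"ty": 0,"tz": 0,"yaw": 0,"claw": 2}
    - {"tx": 0,"ty": 0,"tz": -0.1,"yaw": 0,"claw": 2}
    - {"tx": 0,"ty": 0,"tz": 0,"yaw": 0,"claw": 2}
    - {"tx": 0,"ty": 0,"tz": 0,"yaw": 0,"claw": 2}

```text
time_s: 21.85
position: [0.4427, -0.3688, 0.0818]
tool_rot: [[-0.845, 0.535, 0.0], [0.535, 0.845, -0.001], [-0.001, -0.0, -1.0]]
ft_force: [-0.7, 1.4, 4.1]
grip_width: 0.0289
gripper_force: 80.1
```

```bash
python3 -c "
from h import *
st()"
```

```text
TCP [ 442.7  -368.76   81.84] yaw 147.66 t 21.9 ft [-0.68  1.37  4.1 ] w 28.9 gf 80.1
```

servo_tool:
  steps:
    - {"tx": 0,"ty": 0,"tz": 0,"yaw": 0,"claw": 3.5}
    - {"tx": 0,"ty": 0,"tz": 0,"yaw": 0,"claw": 4.5}
    - {"tx": 0,"ty": 0,"tz": 0,"yaw": 0,"claw": 6}
    - {"tx": 0,"ty": 0,"tz": 0,"yaw": 0,"claw": 8}
    - {"tx": 0,"ty": 0,"tz": 0,"yaw": 0,"claw": 8}
    - {"tx": 0,"ty": 0,"tz": 0,"yaw": 0,"claw": 8}
    - {"tx": 0,"ty": 0,"tz": 0,"yaw": 0,"claw": 8}
    - {"tx": 0,"ty": 0,"tz": 2,"yaw": 0,"claw": 8}
    - {"tx": 0,"ty": 0,"tz": 3,"yaw": 0,"claw": 8}
    - {"tx": 0,"ty": 0,"tz": 4,"yaw": 0,"claw": 8}
    - {"tx": 0,"ty": 0,"tz": 4,"yaw": 0,"claw": 8}
    - {"tx": 0,"ty": 0,"tz": 4,"yaw": 0,"claw": 8}
    - {"tx": 0,"ty": 0,"tz": 0,"yaw": 0,"claw": 8}
    - {"tx": 0,"ty": 0,"tz": 0,"yaw": 0,"claw": 8}

```text
time_s: 23.25
position: [0.4426, -0.3686, 0.2517]
tool_rot: [[-0.845, 0.535, 0.001], [0.535, 0.845, -0.001], [-0.001, -0.0, -1.0]]
ft_force: [-0.1, -0.3, -0.1]
grip_width: 0.0803
gripper_force: 0.0
```

```bash
python3 - <<'E'
from h import *
st()
im,d,m=cap('wrist','w4'); P=cloud(d,m)
for b in blobs(P,.083,.11,(.3,.65,-.5,-.18),200): print('handle',rect(P,b),np.median(P[b][:,2])*1000)
for f,n in(('w2',1),('w4',1)):
    im,d,m=load(f);P=cloud(d,m)
    for b in blobs(P,.005,.02,(.35,.6,-.5,-.3),400): print(f,'pad',rect(P,b))
    # shelf swatch black & board edge
    for b in blobs(P,.062,.08,(.5,.75,-.3,.15),200): print(f,'board',P[b][:,:2].min(0),P[b][:,:2].max(0))
boxes()
E
```

```text
TCP [ 442.56 -368.61  251.72] yaw 147.66 t 23.2 ft [-0.11 -0.33 -0.09] w 80.3 gf 0.0
handle (array([ 439.77, -367.2 ]), [30.049413681030273, 155.8711700439453], np.float32(147.62933)) 96.31726887223004
w2 pad (array([ 465.82, -422.35]), [25.277685165405273, 89.49951934814453], np.float32(147.10718))
w2 pad (array([ 500.62, -367.94]), [26.252246856689453, 89.84579467773438], np.float32(147.66))
w2 board [ 0.56 -0.27] [ 0.73 -0.14]
w4 pad (array([ 465.21, -422.44]), [24.598907470703125, 89.22057342529297], np.float32(145.38715))
w4 pad (array([ 500.46, -367.17]), [25.395278930664062, 89.00001525878906], np.float32(148.08691))
w4 board [ 0.56 -0.27] [ 0.73 -0.14]
box [643.58 351.97] [51.4  90.35] yaw 12.1 label [622.07 347.34] TCP [573.19 336.81]
box [628.21 206.11] [50.76 90.22] yaw -1.8 label [606.22 206.8 ] TCP [556.25 208.35]
box [495.1  355.42] [51.02 89.53] yaw -0.6 label [473.1  355.66] TCP [423.11 356.23]
box [483.28 209.23] [50.45 89.93] yaw 3.4 label [461.32 207.92] TCP [411.41 204.96]
```

servo_tool:
  steps:
    - {"tx": 0,"ty": 2,"tz": 1,"yaw": 3,"claw": 8}
    - {"tx": 0,"ty": 3.5,"tz": 1,"yaw": 5,"claw": 8}
    - {"tx": 0,"ty": 3.5,"tz": 1,"yaw": 5,"claw": 8}
    - {"tx": 0,"ty": 4,"tz": 1,"yaw": 5,"claw": 8}
    - {"tx": 0,"ty": 4,"tz": 1,"yaw": 5,"claw": 8}
    - {"tx": 0,"ty": 4,"tz": 1,"yaw": 5,"claw": 8}
    - {"tx": 0,"ty": 4,"tz": 0,"yaw": 4.3,"claw": 8}
    - {"tx": 0,"ty": 2.5,"tz": 0,"yaw": 0,"claw": 8}
    - {"tx": 0,"ty": 0,"tz": 0,"yaw": 0,"claw": 8}
    - {"tx": 0,"ty": 0,"tz": 0,"yaw": 0,"claw": 8}
    - {"tx": 0,"ty": 0,"tz": 0,"yaw": 0,"claw": 8}

```text
time_s: 24.45
position: [0.4425, -0.0941, 0.3111]
tool_rot: [[-1.0, 0.001, -0.001], [0.001, 1.0, 0.0], [0.001, 0.0, -1.0]]
ft_force: [0.1, 0.2, -0.2]
grip_width: 0.0801
gripper_force: 0.0
```

```bash
python3 - <<'E'
from h import *
st()
im,d,m=cap('wrist','w5'); P=cloud(d,m)
for b in blobs(P,.062,.08,(.5,.75,-.3,.15),200): print('board',P[b][:,:2].min(0)*1000,P[b][:,:2].max(0)*1000)
E
```

```text
TCP [442.49 -94.08 311.08] yaw 179.96 t 24.4 ft [ 0.07  0.19 -0.18] w 80.1 gf 0.0
board [ 564.04 -268.81] [ 587.3  -237.59]
board [ 562.41 -236.34] [729.69  47.56]
```

View pics/w5.png

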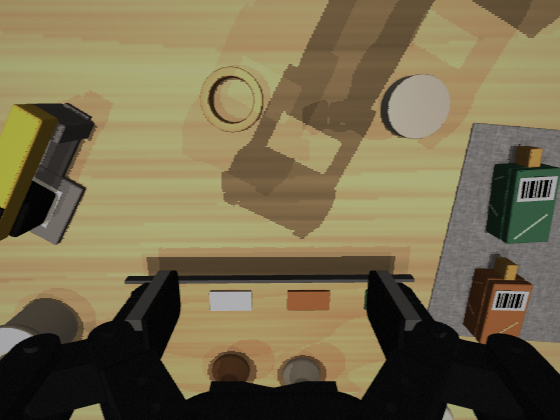

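The wrist view shows the white swatch at (231,300), the brown at (308,300), and the dark board front edge along v≈278 from u=126 to 413. The tape is at (232,98) and the coasters at (416,105).

```bash
python3 - <<'E'
from h import *
im,d,m=load('w5');P=cloud(d,m)
for n,u,v in(('w',231,300.5),('br',308,300)): print(n,ray(u,v,.074,m)*1000)
for u,v in((126,280),(413,278)): print('edge',ray(u,v,.07,m)*1000)
print('ends w', ray(209,300,.074,m)*1000,ray(252.5,300,.074,m)*1000)
for n,u,v in(('tape',232,98),('coast',416,105)): print(n,ray(u,v,.03,m)*1000)
for u in(160,200,270,330): print(u,[(v,round(P[v,u,2]*1000),round(P[v,u,0]*1000)) for v in range(266,296,3)])
E
```

```text
w [ 590.19 -143.36   74.  ]
br [589.63 -52.18  74.  ]
edge [ 565.09 -266.16   70.  ]
edge [562.9  70.5  70. ]
ends w [ 589.48 -169.38   74.  ] [ 589.55 -117.89   74.  ]
tape [ 361.5  -138.84   30.  ]
coast [369.17  66.24  30.  ]
160 [(266, 1, 581), (269, 2, 585), (272, 309, 431), (275, 313, 431), (278, 314, 431), (281, 317, 431), (284, 320, 431), (287, 322, 431), (290, 323, 431), (293, 327, 430)]
200 [(266, 1, 581), (269, 2, 586), (272, 0, 591), (275, 2, 595), (278, 66, 565), (281, 71, 566), (284, 71, 570), (287, 71, 574), (290, 71, 578), (293, 70, 583)]
270 [(266, 1, 581), (269, 1, 586), (272, 1, 591), (275, 60, 564), (278, 67, 564), (281, 71, 566), (284, 71, 570), (287, 71, 574), (290, 71, 578), (293, 70, 582)]
330 [(266, 1, 582), (269, 0, 586), (272, 3, 590), (275, 60, 564), (278, 69, 563), (281, 71, 566), (284, 71, 570), (287, 70, 575), (290, 71, 578), (293, 71, 582)]
```

servo_tool:
  steps:
    - {"tx": 0.4,"ty": 2,"tz": -1,"yaw": 0.4,"claw": 8.5}
    - {"tx": 0.5,"ty": 3.5,"tz": -2,"yaw": 0.5,"claw": 8.5}
    - {"tx": 0.5,"ty": 4,"tz": -2,"yaw": 0.5,"claw": 8.5}
    - {"tx": 0.5,"ty": 4,"tz": -2,"yaw": 0.5,"claw": 8.5}
    - {"tx": 0.5,"ty": 4,"tz": -2,"yaw": 0.5,"claw": 8.5}
    - {"tx": 0.5,"ty": 4,"tz": -2,"yaw": 0.5,"claw": 8.5}
    - {"tx": 0.5,"ty": 4,"tz": -2,"yaw": 0.5,"claw": 8.5}
    - {"tx": 0.5,"ty": 3,"tz": -1,"yaw": 0.3,"claw": 8.5}
    - {"tx": 0.2,"ty": 1.8,"tz": 0,"yaw": 0,"claw": 8.5}
    - {"tx": 0,"ty": 0,"tz": 0,"yaw": 0,"claw": 8.5}
    - {"tx": 0,"ty": 0,"tz": 0,"yaw": 0,"claw": 8.5}
    - {"tx": 0,"ty": 0,"tz": 0,"yaw": 0,"claw": 8.5}

```text
time_s: 25.7
position: [0.4838, 0.2082, 0.1714]
tool_rot: [[-0.998, -0.062, 0.0], [-0.062, 0.998, -0.0], [-0.0, -0.0, -1.0]]
ft_force: [0.2, -0.6, 0.8]
grip_width: 0.085
gripper_force: 0.0
```

```bash
python3 - <<'E'
from h import *
st()
im,d,m=cap('wrist','w6'); boxes(P=cloud(d,m))
E
```

```text
TCP [483.84 208.2  171.43] yaw -176.42 t 25.7 ft [ 0.21 -0.59  0.76] w 85.0 gf 0.0
box [471.71 207.75] [ 50.09 111.3 ] yaw 3.4 label [449.75 206.44] TCP [399.84 203.48]
box [483.55 354.79] [ 51.52 111.75] yaw -0.3 label [461.55 354.88] TCP [411.55 355.1 ]
box [603.68 205.75] [50.03 86.69] yaw -1.7 label [581.68 206.4 ] TCP [531.71 207.86]
```

servo_tool:
  steps:
    - {"tx": 0,"ty": 0.05,"tz": -3,"yaw": 0,"claw": 8.5}
    - {"tx": 0,"ty": 0,"tz": -3,"yaw": 0,"claw": 8.5}
    - {"tx": 0,"ty": 0,"tz": -3,"yaw": 0,"claw": 8.5}
    - {"tx": 0,"ty": 0,"tz": -3,"yaw": 0,"claw": 8.5}
    - {"tx": 0,"ty": 0,"tz": -1.9,"yaw": 0,"claw": 8.5}
    - {"tx": 0,"ty": 0,"tz": 0,"yaw": 0,"claw": 6.5}
    - {"tx": 0,"ty": 0,"tz": 0,"yaw": 0,"claw": 4.5}
    - {"tx": 0,"ty": 0,"tz": 0,"yaw": 0,"claw": 4}
    - {"tx": 0,"ty": 0,"tz": 0,"yaw": 0,"claw": 4}
    - {"tx": 0,"ty": 0,"tz": 0,"yaw": 0,"claw": 4}
    - {"tx": 0,"ty": 0,"tz": 0,"yaw": 0,"claw": 4}
    - {"tx": 0,"ty": 0,"tz": 0,"yaw": 0,"claw": 4}
    - {"tx": 0,"ty": 0,"tz": 2,"yaw": 0,"claw": 4}
    - {"tx": 0,"ty": 0,"tz": 3,"yaw": 0,"claw": 4}
    - {"tx": 0,"ty": 0,"tz": 3,"yaw": 0,"claw": 4}
    - {"tx": 0,"ty": 0,"tz": 0,"yaw": 0,"claw": 4}
  newtons: 70

```text
time_s: 27.35
position: [0.485, 0.2102, 0.1158]
tool_rot: [[-0.998, -0.064, 0.007], [-0.064, 0.998, 0.001], [-0.007, 0.001, -1.0]]
ft_force: [0.6, -0.8, -5.6]
grip_width: 0.0488
gripper_force: 74.6
```

```bash
python3 - <<'E'
from h import *
st()
E
```

```text
TCP [484.98 210.24 115.79] yaw -176.33 t 27.4 ft [ 0.63 -0.76 -5.58] w 48.8 gf 74.6
```

servo_tool:
  steps:
    - {"tx": 0.3,"ty": -1.5,"tz": 0,"yaw": -0.5,"claw": 4}
    - {"tx": 0.4,"ty": -3,"tz": 0,"yaw": -0.7,"claw": 4}
    - {"tx": 0.5,"ty": -3,"tz": 0,"yaw": -0.7,"claw": 4}
    - {"tx": 0.5,"ty": -3,"tz": 0,"yaw": -0.7,"claw": 4}
    - {"tx": 0.5,"ty": -3,"tz": 0,"yaw": -0.7,"claw": 4}
    - {"tx": 0.4,"ty": -2.4,"tz": 0,"yaw": -0.2,"claw": 4}
    - {"tx": 0,"ty": -1,"tz": 0,"yaw": 0,"claw": 4}
    - {"tx": 0,"ty": 0,"tz": -2,"yaw": 0,"claw": 4}
    - {"tx": 0,"ty": 0,"tz": -2,"yaw": 0,"claw": 4}
    - {"tx": 0,"ty": 0,"tz": -2,"yaw": 0,"claw": 4}
    - {"tx": 0,"ty": 0,"tz": -1.3,"yaw": 0,"claw": 4}
    - {"tx": 0,"ty": 0,"tz": -0.6,"yaw": 0,"claw": 4}
    - {"tx": 0,"ty": 0,"tz": -0.3,"yaw": 0,"claw": 4}
    - {"tx": 0,"ty": 0,"tz": 0,"yaw": 0,"claw": 4}
    - {"tx": 0,"ty": 0,"tz": 0,"yaw": 0,"claw": 4}

```text
time_s: 28.85
position: [0.509, 0.041, 0.0308]
tool_rot: [[-1.0, -0.003, -0.001], [-0.003, 1.0, 0.0], [0.001, 0.0, -1.0]]
ft_force: [-5.4, 0.4, 5.8]
grip_width: 0.0494
gripper_force: 75.4
```

```bash
python3 - <<'E'
from h import *
st()
E
```

```text
TCP [509.02  40.97  30.85] yaw -179.83 t 28.9 ft [-5.37  0.39  5.84] w 49.4 gf 75.4
```

servo_tool:
  steps:
    - {"tx": 0,"ty": 0,"tz": 0,"yaw": 0,"claw": 5.5}
    - {"tx": 0,"ty": 0,"tz": 0,"yaw": 0,"claw": 7}
    - {"tx": 0,"ty": 0,"tz": 0,"yaw": 0,"claw": 7.5}
    - {"tx": 0,"ty": 0,"tz": 0,"yaw": 0,"claw": 7.5}
    - {"tx": 0,"ty": 0,"tz": 3,"yaw": 0,"claw": 7.5}
    - {"tx": 0,"ty": 0,"tz": 4,"yaw": 0,"claw": 7.5}
    - {"tx": -2,"ty": 0,"tz": 2,"yaw": 0,"claw": 7}
    - {"tx": -3,"ty": 0,"tz": 0,"yaw": 0,"claw": 6}
    - {"tx": -1,"ty": 0,"tz": 0,"yaw": 0,"claw": 5}
    - {"tx": 0,"ty": 0,"tz": 0,"yaw": 0,"claw": 5}
    - {"tx": 0,"ty": 0,"tz": 0,"yaw": 0,"claw": 5}

```text
time_s: 29.95
position: [0.4505, 0.0407, 0.1202]
tool_rot: [[-1.0, -0.003, 0.001], [-0.003, 1.0, -0.0], [-0.001, -0.0, -1.0]]
ft_force: [-0.7, -0.4, -0.4]
grip_width: 0.0501
gripper_force: 0.0
```

```bash
cat >> h.py <<'E'
def shelfbox(y0):
    im,d,m=cap('top'); P=cloud(d,m)
    for b in blobs(P,.036,.055,(.38,.6,y0-.046,y0+.046),40): print('box top',rect(P,b),'xmin %.1f ymid %.1f'%(P[b][:,0].min()*1000,P[b][:,1].mean()*1000))
    im,d,m=cap('wrist'); P=cloud(d,m)
    for b in blobs(P,.036,.055,(.38,.6,y0-.046,y0+.046),40): print('box wrist',rect(P,b),'xmin %.1f ymid %.1f'%(P[b][:,0].min()*1000,P[b][:,1].mean()*1000))
    for b in blobs(P,.026,.0395,(.38,.57,y0-.046,y0+.046),25): print('tab wrist',rect(P,b))
E
python3 - <<'E'
from h import *
st(); shelfbox(.04)
E
```

```text
TCP [450.54  40.72 120.22] yaw -179.85 t 29.9 ft [-0.69 -0.37 -0.45] w 50.1 gf 0.0
box top (array([533.73,  42.13]), [37.92036056518555, 47.95557403564453], np.float32(88.36382)) xmin 514.1 ymid 40.9
box wrist (array([450.84,  40.87]), [12.22318172454834, 20.8254451751709], np.float32(0.5722888)) xmin 440.4 ymid 41.0
box wrist (array([506.85,  41.14]), [50.0986213684082, 90.9983139038086], np.float32(0.26784295)) xmin 461.4 ymid 41.2
tab wrist (array([393.13,  61.16]), [25.831523895263672, 49.64781951904297], np.float32(90.11954))
tab wrist (array([452.03,  41.09]), [24.618186950683594, 49.25141525268555], np.float32(90.50939))
```

servo_tool:
  steps:
    - {"tx": -0.35,"ty": 0.03,"tz": -2,"yaw": 0,"claw": 5}
    - {"tx": 0,"ty": 0,"tz": -3,"yaw": 0,"claw": 5}
    - {"tx": 0,"ty": 0,"tz": -2.5,"yaw": 0,"claw": 5}
    - {"tx": 0,"ty": 0,"tz": -1.6,"yaw": 0,"claw": 5}
    - {"tx": 0,"ty": 0,"tz": 0,"yaw": 0,"claw": 3}
    - {"tx": 0,"ty": 0,"tz": 0,"yaw": 0,"claw": 1}
    - {"tx": 0,"ty": 0,"tz": 0,"yaw": 0,"claw": 1}
    - {"tx": 0,"ty": 0,"tz": 0,"yaw": 0,"claw": 1}
    - {"tx": 0,"ty": 0,"tz": 0,"yaw": 0,"claw": 1}
    - {"tx": 0,"ty": 0,"tz": 0,"yaw": 0,"claw": 1}
    - {"tx": 0,"ty": 0,"tz": 0,"yaw": 0,"claw": 1}
  newtons: 50

```text
time_s: 31.15
position: [0.4466, 0.0411, 0.0299]
tool_rot: [[-1.0, -0.003, 0.002], [-0.003, 1.0, -0.0], [-0.002, -0.0, -1.0]]
ft_force: [0.3, 0.6, 4.7]
grip_width: 0.0131
gripper_force: 50.1
```

```bash
python3 - <<'E'
from h import *
st()
E
```

```text
TCP [446.58  41.11  29.91] yaw -179.84 t 31.1 ft [0.34 0.59 4.74] w 13.1 gf 50.1
```

servo_tool:
  steps:
    - {"tx": 0.5,"ty": -0.05,"tz": 0,"yaw": 0,"claw": 1}
    - {"tx": 1,"ty": -0.1,"tz": 0,"yaw": 0,"claw": 1}
    - {"tx": 1.3,"ty": 0,"tz": 0,"yaw": 0,"claw": 1}
    - {"tx": 1.3,"ty": 0,"tz": 0,"yaw": 0,"claw": 1}
    - {"tx": 1.3,"ty": 0,"tz": 0,"yaw": 0,"claw": 1}
    - {"tx": 1.2,"ty": 0,"tz": 0,"yaw": 0,"claw": 1}
    - {"tx": 0.8,"ty": 0,"tz": 0,"yaw": 0,"claw": 1}
    - {"tx": 0.5,"ty": 0,"tz": 0,"yaw": 0,"claw": 1}
    - {"tx": 0.2,"ty": 0,"tz": 0,"yaw": 0,"claw": 1}
    - {"tx": 0.1,"ty": 0,"tz": 0,"yaw": 0,"claw": 1}
    - {"tx": 0,"ty": 0,"tz": 0,"yaw": 0,"claw": 1}
    - {"tx": 0,"ty": 0,"tz": 0,"yaw": 0,"claw": 1}

```text
time_s: 32.35
position: [0.5265, 0.0399, 0.0299]
tool_rot: [[-1.0, -0.003, -0.003], [-0.003, 1.0, 0.0], [0.003, 0.0, -1.0]]
ft_force: [-7.7, -0.2, 12.8]
grip_width: 0.013
gripper_force: 51.3
```

```bash
python3 - <<'E'
from h import *
st()
E
```

```text
TCP [526.49  39.92  29.94] yaw -179.81 t 32.4 ft [-7.73 -0.19 12.85] w 13.0 gf 51.3
```

servo_tool:
  steps:
    - {"tx": 0.2,"ty": 0,"tz": 0.1,"yaw": 0,"claw": 1}
    - {"tx": 0.2,"ty": 0,"tz": 0,"yaw": 0,"claw": 1}
    - {"tx": 0.1,"ty": 0,"tz": 0,"yaw": 0,"claw": 1}
    - {"tx": 0.1,"ty": 0,"tz": 0,"yaw": 0,"claw": 1}
    - {"tx": 0,"ty": 0,"tz": 0,"yaw": 0,"claw": 1}
    - {"tx": 0,"ty": 0,"tz": 0,"yaw": 0,"claw": 1}

```text
time_s: 32.95
position: [0.5321, 0.0397, 0.03]
tool_rot: [[-1.0, -0.003, -0.005], [-0.003, 1.0, 0.0], [0.005, 0.0, -1.0]]
ft_force: [-8.7, -1.3, 6.4]
grip_width: 0.0132
gripper_force: 50.3
```

```bash
python3 - <<'E'
from h import *
st()
E
```

```text
TCP [532.12  39.74  30.  ] yaw -179.82 t 33.0 ft [-8.71 -1.32  6.42] w 13.2 gf 50.3
```

servo_tool:
  steps:
    - {"tx": 0.1,"ty": 0,"tz": 0,"yaw": 0,"claw": 1}
    - {"tx": 0.1,"ty": 0,"tz": 0,"yaw": 0,"claw": 1}
    - {"tx": 0.1,"ty": 0,"tz": 0,"yaw": 0,"claw": 1}
    - {"tx": 0,"ty": 0,"tz": 0,"yaw": 0,"claw": 1}
    - {"tx": 0,"ty": 0,"tz": 0,"yaw": 0,"claw": 1}

```text
time_s: 33.45
position: [0.5323, 0.0398, 0.0299]
tool_rot: [[-1.0, -0.004, -0.012], [-0.004, 1.0, 0.0], [0.012, 0.0, -1.0]]
ft_force: [-22.1, -4.2, 14.4]
grip_width: 0.013
gripper_force: 51.8
```

```bash
python3 - <<'E'
from h import *
st()
E
```

```text
TCP [532.3   39.76  29.92] yaw -179.79 t 33.5 ft [-22.1   -4.17  14.39] w 13.0 gf 51.8
```

servo_tool:
  steps:
    - {"tx": -0.2,"ty": 0,"tz": 0,"yaw": 0,"claw": 1}
    - {"tx": 0,"ty": 0,"tz": 0,"yaw": 0,"claw": 2.5}
    - {"tx": 0,"ty": 0,"tz": 0,"yaw": 0,"claw": 4}
    - {"tx": 0,"ty": 0,"tz": 0,"yaw": 0,"claw": 4.5}
    - {"tx": -0.5,"ty": 0,"tz": 0,"yaw": 0,"claw": 4.5}
    - {"tx": -2,"ty": 0,"tz": 2,"yaw": 0,"claw": 4.5}
    - {"tx": -3,"ty": 0,"tz": 4,"yaw": 0,"claw": 4.5}
    - {"tx": -2,"ty": 0,"tz": 4,"yaw": 0,"claw": 6}
    - {"tx": 0,"ty": 0,"tz": 3,"yaw": 0,"claw": 8}
    - {"tx": 0,"ty": 0,"tz": 0,"yaw": 0,"claw": 8.5}
    - {"tx": 0,"ty": 0,"tz": 0,"yaw": 0,"claw": 8.5}

```text
time_s: 34.55
position: [0.46, 0.0397, 0.1605]
tool_rot: [[-1.0, -0.003, 0.001], [-0.003, 1.0, -0.0], [-0.001, -0.0, -1.0]]
ft_force: [0.2, -0.3, -0.4]
grip_width: 0.0846
gripper_force: 0.0
```

```bash
python3 - <<'E'
from h import *
st(); shelfbox(.04); boxes()
im,d,m=cap('wrist','w7')
E
```

```text
TCP [460.04  39.68 160.5 ] yaw -179.84 t 34.5 ft [ 0.23 -0.29 -0.35] w 84.6 gf 0.0
box top (array([556.56,  41.43]), [17.256277084350586, 48.74717330932617], np.float32(91.59022)) xmin 547.7 ymid 40.8
box wrist (array([549.75,  39.98]), [48.83150100708008, 49.89986801147461], np.float32(90.11227)) xmin 525.3 ymid 40.0
tab wrist (array([392.98,  60.97]), [25.32100486755371, 49.984901428222656], np.float32(90.13566))
tab wrist (array([537.23,  39.6 ]), [25.59857749938965, 49.05011749267578], np.float32(90.41979))
box [643.3 351.5] [51.04 90.5 ] yaw 12.5 label [621.82 346.74] TCP [573.01 335.92]
box [628.29 205.56] [50.43 90.16] yaw -2.1 label [606.31 206.37] TCP [556.34 208.23]
box [494.95 355.36] [51.09 89.62] yaw -0.6 label [472.95 355.59] TCP [422.96 356.11]
```

View pics/w7.png

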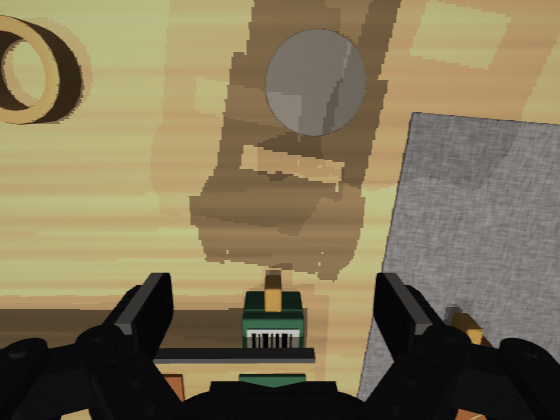

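The green box is home: its front face is at x≈547.7, y≈40, square, and centred under its swatch at (272,381). Brown is next.

servo_tool:
  steps:
    - {"tx": 1,"ty": 1.5,"tz": 0,"yaw": 0,"claw": 8.5}
    - {"tx": 2.5,"ty": 3,"tz": 0,"yaw": -0.5,"claw": 8.5}
    - {"tx": 3,"ty": 3,"tz": 0,"yaw": -0.5,"claw": 8.5}
    - {"tx": 3,"ty": 3,"tz": 0,"yaw": -0.5,"claw": 8.5}
    - {"tx": 3,"ty": 3,"tz": 0,"yaw": -0.5,"claw": 8.5}
    - {"tx": 2.5,"ty": 2,"tz": 0,"yaw": 0,"claw": 8.5}
    - {"tx": 1.3,"ty": 0.8,"tz": 0,"yaw": 0,"claw": 8.5}
    - {"tx": 0.5,"ty": 0.3,"tz": 0,"yaw": 0,"claw": 8.5}
    - {"tx": 0,"ty": 0,"tz": 0,"yaw": 0,"claw": 8.5}
    - {"tx": 0,"ty": 0,"tz": 0,"yaw": 0,"claw": 8.5}

```text
time_s: 35.75
position: [0.6275, 0.2051, 0.1599]
tool_rot: [[-0.999, 0.033, -0.001], [0.033, 0.999, -0.0], [0.001, -0.0, -1.0]]
ft_force: [0.3, 0.6, -0.1]
grip_width: 0.085
gripper_force: 0.0
```

```bash
python3 - <<'E'
from h import *
st()
im,d,m=cap('wrist'); boxes(P=cloud(d,m))
E
```

```text
TCP [627.52 205.12 159.89] yaw 178.13 t 35.8 ft [ 0.26  0.64 -0.07] w 85.0 gf 0.0
box [517.5  354.35] [45.   51.43] yaw 88.5 label [516.92 332.36] TCP [515.6  282.37]
box [597.57  66.71] [ 20.46 104.13] yaw 9.4 label [575.86  63.13] TCP [526.53  55.  ]
box [616.82 205.48] [ 50.11 111.51] yaw -1.7 label [594.83 206.14] TCP [544.85 207.62]
box [632.31 348.42] [ 50.95 112.06] yaw 12.3 label [610.81 343.74] TCP [561.95 333.11]
box [683.13  66.59] [11.7  51.36] yaw 0.4 label [661.13  66.45] TCP [611.13  66.14]
```

Brown is confirmed at about (627.8, 205.2).

servo_tool:
  steps:
    - {"tx": 0,"ty": 0,"tz": -3,"yaw": 0,"claw": 8.5}
    - {"tx": 0,"ty": 0,"tz": -3,"yaw": 0,"claw": 8.5}
    - {"tx": 0,"ty": 0,"tz": -3,"yaw": 0,"claw": 8.5}
    - {"tx": 0,"ty": 0,"tz": -3,"yaw": 0,"claw": 8.5}
    - {"tx": 0,"ty": 0,"tz": -0.7,"yaw": 0,"claw": 8.5}
    - {"tx": 0,"ty": 0,"tz": 0,"yaw": 0,"claw": 6.5}
    - {"tx": 0,"ty": 0,"tz": 0,"yaw": 0,"claw": 4.5}
    - {"tx": 0,"ty": 0,"tz": 0,"yaw": 0,"claw": 4}
    - {"tx": 0,"ty": 0,"tz": 0,"yaw": 0,"claw": 4}
    - {"tx": 0,"ty": 0,"tz": 0,"yaw": 0,"claw": 4}
    - {"tx": 0,"ty": 0,"tz": 0,"yaw": 0,"claw": 4}
    - {"tx": 0,"ty": 0,"tz": 0,"yaw": 0,"claw": 4}
    - {"tx": 0,"ty": 0,"tz": 2,"yaw": 0,"claw": 4}
    - {"tx": 0,"ty": 0,"tz": 3,"yaw": 0,"claw": 4}
    - {"tx": 0,"ty": 0,"tz": 4,"yaw": 0,"claw": 4}
    - {"tx": 0,"ty": 0,"tz": 3,"yaw": 0,"claw": 4}
    - {"tx": 0,"ty": 0,"tz": 0,"yaw": 0,"claw": 4}
  newtons: 70

```text
time_s: 37.5
position: [0.6295, 0.206, 0.1583]
tool_rot: [[-0.999, 0.032, 0.009], [0.032, 0.999, 0.001], [-0.009, 0.002, -1.0]]
ft_force: [-0.3, 0.7, -4.8]
grip_width: 0.0488
gripper_force: 74.4
```

```bash
python3 - <<'E'
from h import *
st()
E
```

```text
TCP [629.53 205.98 158.33] yaw 178.17 t 37.5 ft [-0.32  0.71 -4.78] w 48.8 gf 74.4
```

servo_tool:
  steps:
    - {"tx": -1.5,"ty": -1.2,"tz": 0,"yaw": 0,"claw": 4}
    - {"tx": -2.5,"ty": -2.5,"tz": 0,"yaw": 0.4,"claw": 4}
    - {"tx": -2.5,"ty": -3,"tz": 0,"yaw": 0.4,"claw": 4}
    - {"tx": -2.5,"ty": -3,"tz": 0,"yaw": 0.4,"claw": 4}
    - {"tx": -1.55,"ty": -3,"tz": 0,"yaw": 0.4,"claw": 4}
    - {"tx": -1,"ty": -3,"tz": 0,"yaw": 0.4,"claw": 4}
    - {"tx": 0,"ty": -3,"tz": 0,"yaw": 0,"claw": 4}
    - {"tx": 0,"ty": -3,"tz": 0,"yaw": 0,"claw": 4}
    - {"tx": 0,"ty": -2.5,"tz": 0,"yaw": 0,"claw": 4}
    - {"tx": 0,"ty": -1.5,"tz": -1,"yaw": 0,"claw": 4}
    - {"tx": 0,"ty": 0,"tz": -3,"yaw": 0,"claw": 4}
    - {"tx": 0,"ty": 0,"tz": -3,"yaw": 0,"claw": 4}
    - {"tx": 0,"ty": 0,"tz": -2.5,"yaw": 0,"claw": 4}
    - {"tx": 0,"ty": 0,"tz": -1.5,"yaw": 0,"claw": 4}
    - {"tx": 0,"ty": 0,"tz": -0.7,"yaw": 0,"claw": 4}
    - {"tx": 0,"ty": 0,"tz": -0.4,"yaw": 0,"claw": 4}
    - {"tx": 0,"ty": 0,"tz": -0.2,"yaw": 0,"claw": 4}
    - {"tx": 0,"ty": 0,"tz": 0,"yaw": 0,"claw": 4}
    - {"tx": 0,"ty": 0,"tz": 0,"yaw": 0,"claw": 4}

```text
time_s: 39.4
position: [0.5114, -0.0507, 0.0325]
tool_rot: [[-1.0, -0.003, -0.001], [-0.003, 1.0, 0.0], [0.001, 0.0, -1.0]]
ft_force: [-13.5, 3.1, 23.8]
grip_width: 0.0486
gripper_force: 77.6
```

```bash
python3 - <<'E'
from h import *
st()
E
```

```text
TCP [511.44 -50.65  32.54] yaw -179.81 t 39.4 ft [-13.49   3.11  23.8 ] w 48.6 gf 77.6
```

servo_tool:
  steps:
    - {"tx": 0,"ty": 0,"tz": 0.2,"yaw": 0,"claw": 5.5}
    - {"tx": 0,"ty": 0,"tz": 0,"yaw": 0,"claw": 7}
    - {"tx": 0,"ty": 0,"tz": 0,"yaw": 0,"claw": 7.5}
    - {"tx": 0,"ty": 0,"tz": 0,"yaw": 0,"claw": 7.5}
    - {"tx": 0,"ty": 0,"tz": 3,"yaw": 0,"claw": 7.5}
    - {"tx": 0,"ty": 0,"tz": 4,"yaw": 0,"claw": 7.5}
    - {"tx": -2,"ty": 0,"tz": 2,"yaw": 0,"claw": 7}
    - {"tx": -3,"ty": 0,"tz": 0,"yaw": 0,"claw": 6}
    - {"tx": -1.2,"ty": 0,"tz": 0,"yaw": 0,"claw": 5}
    - {"tx": 0,"ty": 0,"tz": 0,"yaw": 0,"claw": 5}
    - {"tx": 0,"ty": 0,"tz": 0,"yaw": 0,"claw": 5}

```text
time_s: 40.5
position: [0.4512, -0.0515, 0.1224]
tool_rot: [[-1.0, -0.002, 0.001], [-0.002, 1.0, -0.0], [-0.001, -0.0, -1.0]]
ft_force: [-0.3, -0.9, 0.6]
grip_width: 0.0503
gripper_force: 0.0
```

```bash
python3 - <<'E'
from h import *
st(); shelfbox(-.052)
E
```

```text
TCP [451.24 -51.55 122.4 ] yaw -179.86 t 40.5 ft [-0.27 -0.85  0.58] w 50.3 gf 0.0
box top (array([543.6 , -48.72]), [24.436079025268555, 48.86918640136719], np.float32(90.01603)) xmin 531.4 ymid -46.1
box wrist (array([453.99, -50.9 ]), [12.781458854675293, 20.5490665435791], np.float32(1.0234586)) xmin 443.7 ymid -50.7
box wrist (array([510.13, -50.52]), [50.13542556762695, 91.0096435546875], np.float32(0.30038968)) xmin 464.5 ymid -50.5
tab wrist (array([455.3 , -50.52]), [24.685016632080078, 49.8580436706543], np.float32(89.10743))
```

servo_tool:
  steps:
    - {"tx": -0.15,"ty": 0.08,"tz": -2,"yaw": 0,"claw": 5}
    - {"tx": 0,"ty": 0,"tz": -3,"yaw": 0,"claw": 5}
    - {"tx": 0,"ty": 0,"tz": -2.5,"yaw": 0,"claw": 5}
    - {"tx": 0,"ty": 0,"tz": -1.7,"yaw": 0,"claw": 5}
    - {"tx": 0,"ty": 0,"tz": 0,"yaw": 0,"claw": 3}
    - {"tx": 0,"ty": 0,"tz": 0,"yaw": 0,"claw": 1}
    - {"tx": 0,"ty": 0,"tz": 0,"yaw": 0,"claw": 1}
    - {"tx": 0,"ty": 0,"tz": 0,"yaw": 0,"claw": 1}
    - {"tx": 0,"ty": 0,"tz": 0,"yaw": 0,"claw": 1}
    - {"tx": 0,"ty": 0,"tz": 0,"yaw": 0,"claw": 1}
    - {"tx": 0,"ty": 0,"tz": 0.1,"yaw": 0,"claw": 1}
  newtons: 50

```text
time_s: 41.7
position: [0.4491, -0.0506, 0.0314]
tool_rot: [[-1.0, -0.003, 0.0], [-0.003, 1.0, -0.0], [-0.0, -0.0, -1.0]]
ft_force: [0.2, -0.4, -3.2]
grip_width: 0.0128
gripper_force: 49.2
```

servo_tool:
  steps:
    - {"tx": 0.5,"ty": -0.1,"tz": 0,"yaw": 0,"claw": 1}
    - {"tx": 1,"ty": -0.08,"tz": 0,"yaw": 0,"claw": 1}
    - {"tx": 1.3,"ty": 0,"tz": 0,"yaw": 0,"claw": 1}
    - {"tx": 1.3,"ty": 0,"tz": 0,"yaw": 0,"claw": 1}
    - {"tx": 1.3,"ty": 0,"tz": 0,"yaw": 0,"claw": 1}
    - {"tx": 1.1,"ty": 0,"tz": 0,"yaw": 0,"claw": 1}
    - {"tx": 0.8,"ty": 0,"tz": 0,"yaw": 0,"claw": 1}
    - {"tx": 0.4,"ty": 0,"tz": 0,"yaw": 0,"claw": 1}
    - {"tx": 0.2,"ty": 0,"tz": 0,"yaw": 0,"claw": 1}
    - {"tx": 0.1,"ty": 0,"tz": 0,"yaw": 0,"claw": 1}
    - {"tx": 0,"ty": 0,"tz": 0,"yaw": 0,"claw": 1}
    - {"tx": 0,"ty": 0,"tz": 0,"yaw": 0,"claw": 1}

```text
time_s: 42.9
position: [0.529, -0.0523, 0.0313]
tool_rot: [[-1.0, -0.003, 0.0], [-0.003, 1.0, 0.0], [-0.0, 0.0, -1.0]]
ft_force: [0.8, 1.0, -2.7]
grip_width: 0.0131
gripper_force: 49.4
```

```bash
python3 - <<'E'
from h import *
st()
E
```

```text
TCP [529.01 -52.32  31.31] yaw -179.85 t 42.9 ft [ 0.81  0.96 -2.74] w 13.1 gf 49.4
```

servo_tool:
  steps:
    - {"tx": 0.1,"ty": 0,"tz": -0.1,"yaw": 0,"claw": 1}
    - {"tx": 0.1,"ty": 0,"tz": 0,"yaw": 0,"claw": 1}
    - {"tx": 0.1,"ty": 0,"tz": 0,"yaw": 0,"claw": 1}
    - {"tx": 0.1,"ty": 0,"tz": 0,"yaw": 0,"claw": 1}
    - {"tx": 0.1,"ty": 0,"tz": 0,"yaw": 0,"claw": 1}
    - {"tx": 0.1,"ty": 0,"tz": 0,"yaw": 0,"claw": 1}
    - {"tx": 0,"ty": 0,"tz": 0,"yaw": 0,"claw": 1}
    - {"tx": 0,"ty": 0,"tz": 0,"yaw": 0,"claw": 1}

```text
time_s: 43.7
position: [0.5324, -0.0523, 0.031]
tool_rot: [[-1.0, -0.003, -0.006], [-0.003, 1.0, 0.0], [0.006, 0.0, -1.0]]
ft_force: [-16.2, -2.0, 15.3]
grip_width: 0.0129
gripper_force: 51.9
```

```bash
python3 - <<'E'
from h import *
st()
E
```

```text
TCP [532.45 -52.29  31.03] yaw -179.81 t 43.7 ft [-16.2   -2.05  15.28] w 12.9 gf 51.9
```

servo_tool:
  steps:
    - {"tx": 0.1,"ty": 0,"tz": 0,"yaw": 0,"claw": 1}
    - {"tx": 0.1,"ty": 0,"tz": 0,"yaw": 0,"claw": 1}
    - {"tx": 0,"ty": 0,"tz": 0,"yaw": 0,"claw": 1}
    - {"tx": 0,"ty": 0,"tz": 0,"yaw": 0,"claw": 1}

```text
time_s: 44.1
position: [0.5325, -0.0522, 0.031]
tool_rot: [[-1.0, -0.004, -0.01], [-0.004, 1.0, 0.0], [0.01, 0.0, -1.0]]
ft_force: [-25.4, -4.7, 22.5]
grip_width: 0.0132
gripper_force: 52.9
```

servo_tool:
  steps:
    - {"tx": -0.3,"ty": 0,"tz": 0,"yaw": 0,"claw": 1}
    - {"tx": 0,"ty": 0,"tz": 0,"yaw": 0,"claw": 2.5}
    - {"tx": 0,"ty": 0,"tz": 0,"yaw": 0,"claw": 4}
    - {"tx": 0,"ty": 0,"tz": 0,"yaw": 0,"claw": 4.5}
    - {"tx": -0.5,"ty": 0,"tz": 0,"yaw": 0,"claw": 4.5}
    - {"tx": -2,"ty": 0,"tz": 2,"yaw": 0,"claw": 4.5}
    - {"tx": -3,"ty": 0,"tz": 4,"yaw": 0,"claw": 4.5}
    - {"tx": -2,"ty": 0,"tz": 4,"yaw": 0,"claw": 6}
    - {"tx": 0,"ty": 0,"tz": 3,"yaw": 0,"claw": 8}
    - {"tx": 0,"ty": 0,"tz": 0,"yaw": 0,"claw": 8.5}
    - {"tx": 0,"ty": 0,"tz": 0,"yaw": 0,"claw": 8.5}

```text
time_s: 45.2
position: [0.459, -0.0523, 0.1604]
tool_rot: [[-1.0, -0.003, 0.001], [-0.003, 1.0, -0.0], [-0.001, -0.0, -1.0]]
ft_force: [0.4, -0.6, -0.6]
grip_width: 0.085
gripper_force: 0.0
```

```bash
python3 - <<'E'
from h import *
st(); shelfbox(.04); shelfbox(-.052); boxes()
E
```

```text
TCP [458.99 -52.32 160.43] yaw -179.84 t 45.2 ft [ 0.35 -0.57 -0.61] w 85.0 gf 0.0
box top (array([557.52,  41.43]), [16.587629318237305, 48.06344223022461], np.float32(88.64947)) xmin 548.9 ymid 41.1
box wrist (array([561.33,  22.77]), [26.92350196838379, 31.911663055419922], np.float32(18.39963)) xmin 546.5 ymid 23.9
tab wrist (array([393.09,  60.66]), [25.375791549682617, 50.659400939941406], np.float32(90.12199))
tab wrist (array([554.09,  18.58]), [13.29399299621582, 27.687183380126953], np.float32(141.6211))
box wrist (array([550.31, -52.31]), [49.49824523925781, 49.826820373535156], np.float32(90.15834)) xmin 525.6 ymid -52.4
tab wrist (array([537.76, -52.01]), [25.78026580810547, 48.99807357788086], np.float32(89.95175))
box [644.01 351.31] [50.49 90.17] yaw 12.1 label [622.5 346.7] TCP [573.61 336.2 ]
box [495.4 355.1] [50.37 89.66] yaw 0.5 label [473.41 354.89] TCP [423.41 354.42]
```

servo_tool:
  steps:
    - {"tx": 0.1,"ty": 2,"tz": 0,"yaw": 0,"claw": 8.5}
    - {"tx": 0.3,"ty": 4,"tz": 0,"yaw": 0,"claw": 8.5}
    - {"tx": 0.4,"ty": 4.5,"tz": 0,"yaw": 0,"claw": 8.5}
    - {"tx": 0.4,"ty": 4.5,"tz": 0,"yaw": 0,"claw": 8.5}
    - {"tx": 0.4,"ty": 4.5,"tz": 0,"yaw": 0,"claw": 8.5}
    - {"tx": 0.4,"ty": 4.5,"tz": 0,"yaw": 0,"claw": 8.5}
    - {"tx": 0.4,"ty": 4.5,"tz": 0,"yaw": 0,"claw": 8.5}
    - {"tx": 0.4,"ty": 4.5,"tz": 0,"yaw": 0,"claw": 8.5}
    - {"tx": 0.4,"ty": 4.25,"tz": 0,"yaw": 0,"claw": 8.5}
    - {"tx": 0.3,"ty": 2.5,"tz": 0,"yaw": 0,"claw": 8.5}
    - {"tx": 0.1,"ty": 1,"tz": 0,"yaw": 0,"claw": 8.5}
    - {"tx": 0,"ty": 0,"tz": 0,"yaw": 0,"claw": 8.5}
    - {"tx": 0,"ty": 0,"tz": 0,"yaw": 0,"claw": 8.5}

```text
time_s: 46.75
position: [0.495, 0.3541, 0.1599]
tool_rot: [[-1.0, -0.002, -0.001], [-0.002, 1.0, -0.001], [0.001, -0.001, -1.0]]
ft_force: [0.9, -0.2, -0.0]
grip_width: 0.085
gripper_force: 0.0
```

```bash
python3 - <<'E'
from h import *
st()
im,d,m=cap('wrist'); boxes(P=cloud(d,m))
E
```

```text
TCP [495.03 354.12 159.88] yaw -179.87 t 46.8 ft [ 0.92 -0.2  -0.04] w 85.0 gf 0.0
box [483.27 354.9 ] [ 50.11 111.67] yaw -0.2 label [461.27 354.99] TCP [411.27 355.2 ]
box [615.23 344.84] [50.18 77.62] yaw 12.1 label [593.72 340.22] TCP [544.83 329.73]
```

servo_tool:
  steps:
    - {"tx": 0,"ty": 0.06,"tz": -3,"yaw": -0.3,"claw": 8.5}
    - {"tx": 0,"ty": 0,"tz": -3,"yaw": 0,"claw": 8.5}
    - {"tx": 0,"ty": 0,"tz": -3,"yaw": 0,"claw": 8.5}
    - {"tx": 0,"ty": 0,"tz": -3,"yaw": 0,"claw": 8.5}
    - {"tx": 0,"ty": 0,"tz": -0.7,"yaw": 0,"claw": 8.5}
    - {"tx": 0,"ty": 0,"tz": 0,"yaw": 0,"claw": 6.5}
    - {"tx": 0,"ty": 0,"tz": 0,"yaw": 0,"claw": 4.5}
    - {"tx": 0,"ty": 0,"tz": 0,"yaw": 0,"claw": 4}
    - {"tx": 0,"ty": 0,"tz": 0,"yaw": 0,"claw": 4}
    - {"tx": 0,"ty": 0,"tz": 0,"yaw": 0,"claw": 4}
    - {"tx": 0,"ty": 0,"tz": 0,"yaw": 0,"claw": 4}
    - {"tx": 0,"ty": 0,"tz": 0,"yaw": 0,"claw": 4}
    - {"tx": 0,"ty": 0,"tz": 2,"yaw": 0,"claw": 4}
    - {"tx": 0,"ty": 0,"tz": 3,"yaw": 0,"claw": 4}
    - {"tx": 0,"ty": 0,"tz": 4,"yaw": 0,"claw": 4}
    - {"tx": 0,"ty": 0,"tz": 3,"yaw": 0,"claw": 4}
    - {"tx": 0,"ty": 0,"tz": 0,"yaw": 0,"claw": 4}
  newtons: 70

```text
time_s: 48.5
position: [0.4964, 0.3565, 0.1579]
tool_rot: [[-1.0, 0.002, 0.008], [0.002, 1.0, 0.004], [-0.008, 0.004, -1.0]]
ft_force: [1.4, -1.0, -4.6]
grip_width: 0.049
gripper_force: 74.5
```

```bash
python3 - <<'E'
from h import *
st()
E
```

```text
TCP [496.38 356.51 157.95] yaw 179.87 t 48.5 ft [ 1.38 -1.03 -4.62] w 49.0 gf 74.5
```

servo_tool:
  steps:
    - {"tx": 0,"ty": -1.5,"tz": 0,"yaw": 0,"claw": 4}
    - {"tx": 0.1,"ty": -3,"tz": 0,"yaw": 0,"claw": 4}
    - {"tx": 0.2,"ty": -4,"tz": 0,"yaw": 0,"claw": 4}
    - {"tx": 0.2,"ty": -4,"tz": 0,"yaw": 0,"claw": 4}
    - {"tx": 0.2,"ty": -4,"tz": 0,"yaw": 0,"claw": 4}
    - {"tx": 0.2,"ty": -4,"tz": 0,"yaw": 0,"claw": 4}
    - {"tx": 0.2,"ty": -4,"tz": 0,"yaw": 0,"claw": 4}
    - {"tx": 0.2,"ty": -4,"tz": 0,"yaw": 0.1,"claw": 4}
    - {"tx": 0.2,"ty": -4,"tz": 0,"yaw": 0.1,"claw": 4}
    - {"tx": 0.2,"ty": -4,"tz": 0,"yaw": 0.1,"claw": 4}
    - {"tx": 0,"ty": -4,"tz": 0,"yaw": 0,"claw": 4}
    - {"tx": 0,"ty": -4,"tz": 0,"yaw": 0,"claw": 4}
    - {"tx": 0,"ty": -3,"tz": 0,"yaw": 0,"claw": 4}
    - {"tx": 0,"ty": -1.6,"tz": 0,"yaw": 0,"claw": 4}
    - {"tx": 0,"ty": -0.8,"tz": -1,"yaw": 0,"claw": 4}

```text
time_s: 50.0
position: [0.5116, -0.1446, 0.1426]
tool_rot: [[-1.0, -0.001, -0.0], [-0.001, 1.0, 0.0], [0.0, 0.0, -1.0]]
ft_force: [0.1, 0.2, -4.4]
grip_width: 0.0493
gripper_force: 74.5
```

servo_tool:
  steps:
    - {"tx": 0,"ty": 0,"tz": -3,"yaw": 0,"claw": 4}
    - {"tx": 0,"ty": 0,"tz": -3,"yaw": 0,"claw": 4}
    - {"tx": 0,"ty": 0,"tz": -2.5,"yaw": 0,"claw": 4}
    - {"tx": 0,"ty": 0,"tz": -1.5,"yaw": 0,"claw": 4}
    - {"tx": 0,"ty": 0,"tz": -0.6,"yaw": 0,"claw": 4}
    - {"tx": 0,"ty": 0,"tz": -0.3,"yaw": 0,"claw": 4}
    - {"tx": 0,"ty": 0,"tz": -0.1,"yaw": 0,"claw": 4}
    - {"tx": 0,"ty": 0,"tz": 0,"yaw": 0,"claw": 4}
    - {"tx": 0,"ty": 0,"tz": 0,"yaw": 0,"claw": 4}

```text
time_s: 50.9
position: [0.5124, -0.1433, 0.0339]
tool_rot: [[-1.0, -0.003, 0.001], [-0.003, 1.0, -0.001], [-0.001, -0.001, -1.0]]
ft_force: [1.4, 0.0, -5.7]
grip_width: 0.0492
gripper_force: 74.2
```

```bash
python3 - <<'E'
from h import *
st()
E
```

```text
TCP [ 512.35 -143.3    33.92] yaw -179.83 t 50.9 ft [ 1.44  0.03 -5.73] w 49.2 gf 74.2
```

servo_tool:
  steps:
    - {"tx": 0,"ty": 0,"tz": -0.2,"yaw": 0,"claw": 4}
    - {"tx": 0,"ty": 0,"tz": -0.1,"yaw": 0,"claw": 4}
    - {"tx": 0,"ty": 0,"tz": 0,"yaw": 0,"claw": 4}
    - {"tx": 0,"ty": 0,"tz": 0,"yaw": 0,"claw": 5.5}
    - {"tx": 0,"ty": 0,"tz": 0,"yaw": 0,"claw": 7}
    - {"tx": 0,"ty": 0,"tz": 0,"yaw": 0,"claw": 7.5}
    - {"tx": 0,"ty": 0,"tz": 0,"yaw": 0,"claw": 7.5}
    - {"tx": 0,"ty": 0,"tz": 3,"yaw": 0,"claw": 7.5}
    - {"tx": 0,"ty": 0,"tz": 4,"yaw": 0,"claw": 7.5}
    - {"tx": -2,"ty": 0,"tz": 2,"yaw": 0,"claw": 7}
    - {"tx": -3,"ty": 0,"tz": 0,"yaw": 0,"claw": 6}
    - {"tx": -1.2,"ty": 0,"tz": 0,"yaw": 0,"claw": 5}
    - {"tx": 0,"ty": 0,"tz": 0,"yaw": 0,"claw": 5}
    - {"tx": 0,"ty": 0,"tz": 0,"yaw": 0,"claw": 5}

```text
time_s: 52.3
position: [0.4507, -0.1435, 0.1204]
tool_rot: [[-1.0, -0.002, 0.001], [-0.002, 1.0, -0.0], [-0.001, -0.0, -1.0]]
ft_force: [0.5, 0.4, 0.3]
grip_width: 0.05
gripper_force: 0.0
```

```bash
python3 - <<'E'
from h import *
st(); shelfbox(-.144)
E
```

```text
TCP [ 450.66 -143.51  120.44] yaw -179.86 t 52.3 ft [0.45 0.45 0.3 ] w 50.0 gf 0.0
box top (array([ 511.57, -141.04]), [49.18309020996094, 88.1803970336914], np.float32(178.20929)) xmin 468.0 ymid -135.0
box wrist (array([ 454.5 , -143.63]), [12.964608192443848, 20.7569522857666], np.float32(0.4340838)) xmin 444.1 ymid -143.2
box wrist (array([ 510.27, -143.25]), [50.11103057861328, 90.3324203491211], np.float32(0.079971805)) xmin 465.1 ymid -143.3
tab wrist (array([ 389.35, -140.31]), [17.816797256469727, 57.94221878051758], np.float32(90.16561))
tab wrist (array([ 455.77, -143.25]), [24.598270416259766, 49.673248291015625], np.float32(90.10201))
```

servo_tool:
  steps:
    - {"tx": -0.1,"ty": 0.02,"tz": -2,"yaw": 0,"claw": 5}
    - {"tx": 0,"ty": 0,"tz": -3,"yaw": 0,"claw": 5}
    - {"tx": 0,"ty": 0,"tz": -2.5,"yaw": 0,"claw": 5}
    - {"tx": 0,"ty": 0,"tz": -1.5,"yaw": 0,"claw": 5}
    - {"tx": 0,"ty": 0,"tz": 0,"yaw": 0,"claw": 3}
    - {"tx": 0,"ty": 0,"tz": 0,"yaw": 0,"claw": 1}
    - {"tx": 0,"ty": 0,"tz": 0,"yaw": 0,"claw": 1}
    - {"tx": 0,"ty": 0,"tz": 0,"yaw": 0,"claw": 1}
    - {"tx": 0,"ty": 0,"tz": 0,"yaw": 0,"claw": 1}
    - {"tx": 0,"ty": 0,"tz": 0,"yaw": 0,"claw": 1}
    - {"tx": 0,"ty": 0,"tz": 0,"yaw": 0,"claw": 1}
  newtons: 50

```text
time_s: 53.5
position: [0.4496, -0.1433, 0.031]
tool_rot: [[-1.0, -0.003, 0.002], [-0.003, 1.0, -0.001], [-0.002, -0.001, -1.0]]
ft_force: [1.6, -0.3, 6.4]
grip_width: 0.0127
gripper_force: 50.7
```

servo_tool:
  steps:
    - {"tx": 0.5,"ty": -0.05,"tz": 0,"yaw": 0,"claw": 1}
    - {"tx": 1,"ty": -0.05,"tz": 0,"yaw": 0,"claw": 1}
    - {"tx": 1.3,"ty": 0,"tz": 0,"yaw": 0,"claw": 1}
    - {"tx": 1.3,"ty": 0,"tz": 0,"yaw": 0,"claw": 1}
    - {"tx": 1.3,"ty": 0,"tz": 0,"yaw": 0,"claw": 1}
    - {"tx": 1.1,"ty": 0,"tz": 0,"yaw": 0,"claw": 1}
    - {"tx": 0.8,"ty": 0,"tz": 0,"yaw": 0,"claw": 1}
    - {"tx": 0.4,"ty": 0,"tz": 0,"yaw": 0,"claw": 1}
    - {"tx": 0.2,"ty": 0,"tz": 0,"yaw": 0,"claw": 1}
    - {"tx": 0.1,"ty": 0,"tz": 0,"yaw": 0,"claw": 1}
    - {"tx": 0,"ty": 0,"tz": 0,"yaw": 0,"claw": 1}
    - {"tx": 0,"ty": 0,"tz": 0,"yaw": 0,"claw": 1}

```text
time_s: 54.7
position: [0.5279, -0.1439, 0.031]
tool_rot: [[-1.0, -0.003, -0.003], [-0.003, 1.0, 0.0], [0.003, 0.0, -1.0]]
ft_force: [-6.4, 0.4, 11.1]
grip_width: 0.0132
gripper_force: 51.6
```

```bash
python3 - <<'E'
from h import *
st()
E
```

```text
TCP [ 527.87 -143.88   31.01] yaw -179.81 t 54.7 ft [-6.45  0.44 11.09] w 13.2 gf 51.6
```

servo_tool:
  steps:
    - {"tx": 0.1,"ty": 0,"tz": 0,"yaw": 0,"claw": 1}
    - {"tx": 0.1,"ty": 0,"tz": 0,"yaw": 0,"claw": 1}
    - {"tx": 0.1,"ty": 0,"tz": 0,"yaw": 0,"claw": 1}
    - {"tx": 0.1,"ty": 0,"tz": 0,"yaw": 0,"claw": 1}
    - {"tx": 0.1,"ty": 0,"tz": 0,"yaw": 0,"claw": 1}
    - {"tx": 0.1,"ty": 0,"tz": 0,"yaw": 0,"claw": 1}
    - {"tx": 0,"ty": 0,"tz": 0,"yaw": 0,"claw": 1}
    - {"tx": 0,"ty": 0,"tz": 0,"yaw": 0,"claw": 1}

```text
time_s: 55.5
position: [0.5323, -0.1439, 0.031]
tool_rot: [[-1.0, -0.003, -0.006], [-0.003, 1.0, 0.001], [0.006, 0.001, -1.0]]
ft_force: [-15.0, -1.5, 15.7]
grip_width: 0.0134
gripper_force: 52.3
```

servo_tool:
  steps:
    - {"tx": 0.1,"ty": 0,"tz": 0,"yaw": 0,"claw": 1}
    - {"tx": 0.1,"ty": 0,"tz": 0,"yaw": 0,"claw": 1}
    - {"tx": 0,"ty": 0,"tz": 0,"yaw": 0,"claw": 1}
    - {"tx": 0,"ty": 0,"tz": 0,"yaw": 0,"claw": 1}

```text
time_s: 55.9
position: [0.5324, -0.1438, 0.031]
tool_rot: [[-1.0, -0.004, -0.011], [-0.004, 1.0, 0.001], [0.011, 0.001, -1.0]]
ft_force: [-27.0, -4.0, 23.3]
grip_width: 0.0125
gripper_force: 53.2
```

Home. Release and check.

servo_tool:
  steps:
    - {"tx": -0.3,"ty": 0,"tz": 0,"yaw": 0,"claw": 1}
    - {"tx": 0,"ty": 0,"tz": 0,"yaw": 0,"claw": 2.5}
    - {"tx": 0,"ty": 0,"tz": 0,"yaw": 0,"claw": 4}
    - {"tx": 0,"ty": 0,"tz": 0,"yaw": 0,"claw": 4.5}
    - {"tx": -0.5,"ty": 0,"tz": 0,"yaw": 0,"claw": 4.5}
    - {"tx": -2,"ty": 0,"tz": 2,"yaw": 0,"claw": 4.5}
    - {"tx": -3,"ty": 0,"tz": 4,"yaw": 0,"claw": 4.5}
    - {"tx": -2,"ty": 0,"tz": 4,"yaw": 0,"claw": 6}
    - {"tx": 0,"ty": 0,"tz": 3,"yaw": 0,"claw": 8}
    - {"tx": 0,"ty": 0,"tz": 0,"yaw": 0,"claw": 8.5}
    - {"tx": 0,"ty": 0,"tz": 0,"yaw": 0,"claw": 8.5}

```text
time_s: 57.0
position: [0.4589, -0.144, 0.1604]
tool_rot: [[-1.0, -0.003, 0.001], [-0.003, 1.0, -0.0], [-0.001, -0.0, -1.0]]
ft_force: [0.3, -0.9, -0.1]
grip_width: 0.0855
gripper_force: 0.0
```

```bash
python3 - <<'E'
from h import *
st(); shelfbox(-.144); boxes()
E
```

```text
TCP [ 458.93 -143.97  160.38] yaw -179.84 t 57.0 ft [ 0.26 -0.89 -0.09] w 85.5 gf 0.0
box top (array([ 557.94, -142.78]), [16.682083129882812, 49.32602310180664], np.float32(88.185875)) xmin 549.2 ymid -143.1
box wrist (array([ 550.87, -143.88]), [49.017616271972656, 49.697853088378906], np.float32(90.11104)) xmin 526.4 ymid -143.8
tab wrist (array([ 389.26, -140.59]), [18.06890106201172, 58.75432586669922], np.float32(89.353004))
tab wrist (array([ 538.35, -143.93]), [25.338743209838867, 49.177734375], np.float32(90.55311))
box [642.94 351.15] [50.9  92.19] yaw 12.1 label [621.43 346.55] TCP [572.53 336.11]
```

servo_tool:
  steps:
    - {"tx": 0,"ty": 2,"tz": 0,"yaw": 0,"claw": 8.5}
    - {"tx": 0,"ty": 4,"tz": 0,"yaw": 0,"claw": 8.5}
    - {"tx": 0.5,"ty": 4,"tz": 0,"yaw": 0,"claw": 8.5}
    - {"tx": 1,"ty": 4,"tz": 0,"yaw": 1,"claw": 8.5}
    - {"tx": 1.5,"ty": 4,"tz": 0,"yaw": 1,"claw": 8.5}
    - {"tx": 1.5,"ty": 4,"tz": 0,"yaw": 1.5,"claw": 8.5}
    - {"tx": 2,"ty": 4,"tz": 0,"yaw": 1.5,"claw": 8.5}
    - {"tx": 2,"ty": 4,"tz": 0,"yaw": 1.5,"claw": 8.5}
    - {"tx": 2,"ty": 4,"tz": 0,"yaw": 1.5,"claw": 8.5}
    - {"tx": 2,"ty": 4,"tz": 0,"yaw": 1.5,"claw": 8.5}
    - {"tx": 2,"ty": 4,"tz": 0,"yaw": 1.5,"claw": 8.5}
    - {"tx": 2,"ty": 4,"tz": 0,"yaw": 1.1,"claw": 8.5}
    - {"tx": 1.4,"ty": 2.5,"tz": 0,"yaw": 0,"claw": 8.5}
    - {"tx": 0.5,"ty": 1,"tz": 0,"yaw": 0,"claw": 8.5}
    - {"tx": 0,"ty": 0,"tz": 0,"yaw": 0,"claw": 8.5}
    - {"tx": 0,"ty": 0,"tz": 0,"yaw": 0,"claw": 8.5}

```text
time_s: 58.75
position: [0.6427, 0.3506, 0.1588]
tool_rot: [[-0.977, -0.212, -0.002], [-0.212, 0.977, -0.001], [0.002, -0.0, -1.0]]
ft_force: [0.2, -0.2, 0.2]
grip_width: 0.0847
gripper_force: 0.0
```

```bash
python3 - <<'E'
from h import *
st()
im,d,m=cap('wrist'); boxes(P=cloud(d,m))
E
```

```text
TCP [642.72 350.58 158.84] yaw -167.74 t 58.8 ft [ 0.16 -0.23  0.22] w 84.7 gf 0.0
box [632.8  348.71] [ 50.14 111.44] yaw 12.3 label [611.31 344.02] TCP [562.46 333.36]
```

servo_tool:
  steps:
    - {"tx": 0.05,"ty": 0.05,"tz": -3,"yaw": 0,"claw": 8.5}
    - {"tx": 0,"ty": 0,"tz": -3,"yaw": 0,"claw": 8.5}
    - {"tx": 0,"ty": 0,"tz": -3,"yaw": 0,"claw": 8.5}
    - {"tx": 0,"ty": 0,"tz": -3,"yaw": 0,"claw": 8.5}
    - {"tx": 0,"ty": 0,"tz": -0.65,"yaw": 0,"claw": 8.5}
    - {"tx": 0,"ty": 0,"tz": 0,"yaw": 0,"claw": 6.5}
    - {"tx": 0,"ty": 0,"tz": 0,"yaw": 0,"claw": 4.5}
    - {"tx": 0,"ty": 0,"tz": 0,"yaw": 0,"claw": 4}
    - {"tx": 0,"ty": 0,"tz": 0,"yaw": 0,"claw": 4}
    - {"tx": 0,"ty": 0,"tz": 0,"yaw": 0,"claw": 4}
    - {"tx": 0,"ty": 0,"tz": 0,"yaw": 0,"claw": 4}
    - {"tx": 0,"ty": 0,"tz": 0,"yaw": 0,"claw": 4}
    - {"tx": 0,"ty": 0,"tz": 2,"yaw": 0,"claw": 4}
    - {"tx": 0,"ty": 0,"tz": 3,"yaw": 0,"claw": 4}
    - {"tx": 0,"ty": 0,"tz": 4,"yaw": 0,"claw": 4}
    - {"tx": 0,"ty": 0,"tz": 3,"yaw": 0,"claw": 4}
    - {"tx": 0,"ty": 0,"tz": 0,"yaw": 0,"claw": 4}
  newtons: 70

```text
time_s: 60.5
position: [0.645, 0.3521, 0.1598]
tool_rot: [[-0.977, -0.212, 0.009], [-0.212, 0.977, 0.003], [-0.01, 0.001, -1.0]]
ft_force: [-0.3, 0.5, -3.6]
grip_width: 0.049
gripper_force: 74.4
```

```bash
python3 - <<'E'
from h import *
st()
E
```

```text
TCP [645.   352.07 159.78] yaw -167.73 t 60.5 ft [-0.26  0.46 -3.56] w 49.0 gf 74.4
```

servo_tool:
  steps:
    - {"tx": -1,"ty": -1.2,"tz": 0,"yaw": -0.6,"claw": 4}
    - {"tx": -2,"ty": -2.5,"tz": 0,"yaw": -1,"claw": 4}
    - {"tx": -2,"ty": -3,"tz": 0,"yaw": -1.5,"claw": 4}
    - {"tx": -2,"ty": -3,"tz": 0,"yaw": -1.5,"claw": 4}
    - {"tx": -2,"ty": -3,"tz": 0,"yaw": -1.5,"claw": 4}
    - {"tx": -2,"ty": -4,"tz": 0,"yaw": -1.5,"claw": 4}
    - {"tx": -1.5,"ty": -4,"tz": 0,"yaw": -1.5,"claw": 4}
    - {"tx": -0.6,"ty": -4,"tz": 0,"yaw": -1.5,"claw": 4}
    - {"tx": 0,"ty": -4,"tz": 0,"yaw": -1.5,"claw": 4}
    - {"tx": 0,"ty": -4,"tz": 0,"yaw": 0,"claw": 4}
    - {"tx": 0,"ty": -4,"tz": 0,"yaw": 0,"claw": 4}
    - {"tx": 0,"ty": -4,"tz": 0,"yaw": 0,"claw": 4}
    - {"tx": 0,"ty": -4,"tz": 0,"yaw": 0,"claw": 4}
    - {"tx": 0,"ty": -4,"tz": 0,"yaw": 0,"claw": 4}
    - {"tx": 0,"ty": -4,"tz": 0,"yaw": 0,"claw": 4}
    - {"tx": 0,"ty": -3,"tz": 0,"yaw": 0,"claw": 4}
    - {"tx": 0,"ty": -2,"tz": 0,"yaw": 0,"claw": 4}
    - {"tx": 0,"ty": -1,"tz": -1,"yaw": 0,"claw": 4}
    - {"tx": 0,"ty": 0,"tz": 0,"yaw": 0,"claw": 4}

```text
time_s: 62.4
position: [0.5116, -0.2356, 0.1415]
tool_rot: [[-1.0, -0.001, -0.003], [-0.002, 1.0, 0.002], [0.003, 0.002, -1.0]]
ft_force: [0.4, -0.7, -2.8]
grip_width: 0.0489
gripper_force: 74.1
```

```bash
python3 - <<'E'
from h import *
st()
E
```

```text
TCP [ 511.59 -235.58  141.47] yaw -179.91 t 62.4 ft [ 0.4  -0.65 -2.83] w 48.9 gf 74.1
```

servo_tool:
  steps:
    - {"tx": 0,"ty": 0,"tz": -3,"yaw": 0,"claw": 4}
    - {"tx": 0,"ty": 0,"tz": -3,"yaw": 0,"claw": 4}
    - {"tx": 0,"ty": 0,"tz": -2.5,"yaw": 0,"claw": 4}
    - {"tx": 0,"ty": 0,"tz": -1.5,"yaw": 0,"claw": 4}
    - {"tx": 0,"ty": 0,"tz": -0.6,"yaw": 0,"claw": 4}
    - {"tx": 0,"ty": 0,"tz": -0.3,"yaw": 0,"claw": 4}
    - {"tx": 0,"ty": 0,"tz": -0.1,"yaw": 0,"claw": 4}
    - {"tx": 0,"ty": 0,"tz": 0,"yaw": 0,"claw": 4}
    - {"tx": 0,"ty": 0,"tz": 0,"yaw": 0,"claw": 4}

```text
time_s: 63.3
position: [0.5128, -0.2356, 0.0345]
tool_rot: [[-1.0, -0.003, 0.001], [-0.003, 1.0, -0.001], [-0.001, -0.001, -1.0]]
ft_force: [0.3, -0.3, -3.4]
grip_width: 0.0489
gripper_force: 74.2
```

```bash
python3 - <<'E'
from h import *
st()
E
```

```text
TCP [ 512.85 -235.63   34.5 ] yaw -179.84 t 63.3 ft [ 0.34 -0.33 -3.39] w 48.9 gf 74.2
```

servo_tool:
  steps:
    - {"tx": 0,"ty": 0,"tz": -0.2,"yaw": 0,"claw": 4}
    - {"tx": 0,"ty": 0,"tz": -0.15,"yaw": 0,"claw": 4}
    - {"tx": 0,"ty": 0,"tz": 0,"yaw": 0,"claw": 4}
    - {"tx": 0,"ty": 0,"tz": 0,"yaw": 0,"claw": 5.5}
    - {"tx": 0,"ty": 0,"tz": 0,"yaw": 0,"claw": 7}
    - {"tx": 0,"ty": 0,"tz": 0,"yaw": 0,"claw": 7.5}
    - {"tx": 0,"ty": 0,"tz": 0,"yaw": 0,"claw": 7.5}
    - {"tx": 0,"ty": 0,"tz": 3,"yaw": 0,"claw": 7.5}
    - {"tx": 0,"ty": 0,"tz": 4,"yaw": 0,"claw": 7.5}
    - {"tx": -2,"ty": 0,"tz": 2,"yaw": 0,"claw": 7}
    - {"tx": -3,"ty": 0,"tz": 0,"yaw": 0,"claw": 6}
    - {"tx": -1.2,"ty": 0,"tz": 0,"yaw": 0,"claw": 5}
    - {"tx": 0,"ty": 0,"tz": 0,"yaw": 0,"claw": 5}
    - {"tx": 0,"ty": 0,"tz": 0,"yaw": 0,"claw": 5}

```text
time_s: 64.7
position: [0.4512, -0.2358, 0.1201]
tool_rot: [[-1.0, -0.002, 0.0], [-0.002, 1.0, 0.0], [-0.0, 0.0, -1.0]]
ft_force: [-0.2, -0.4, -0.4]
grip_width: 0.0503
gripper_force: 0.0
```

```bash
python3 - <<'E'
from h import *
st(); shelfbox(-.236)
E
```

```text
TCP [ 451.2  -235.79  120.08] yaw -179.87 t 64.7 ft [-0.18 -0.41 -0.39] w 50.3 gf 0.0
box top (array([ 511.95, -234.38]), [51.121864318847656, 88.94766998291016], np.float32(0.3965628)) xmin 467.5 ymid -232.8
box wrist (array([ 500.9, -235.7]), [50.061100006103516, 112.41705322265625], np.float32(0.1741734)) xmin 444.7 ymid -235.7
tab wrist (array([ 456.43, -235.8 ]), [24.937471389770508, 49.79945755004883], np.float32(90.70885))
```

servo_tool:
  steps:
    - {"tx": 0,"ty": 0.01,"tz": -2,"yaw": 0,"claw": 5}
    - {"tx": 0,"ty": 0,"tz": -3,"yaw": 0,"claw": 5}
    - {"tx": 0,"ty": 0,"tz": -2.4,"yaw": 0,"claw": 5}
    - {"tx": 0,"ty": 0,"tz": -1.5,"yaw": 0,"claw": 5}
    - {"tx": 0,"ty": 0,"tz": 0,"yaw": 0,"claw": 3}
    - {"tx": 0,"ty": 0,"tz": 0,"yaw": 0,"claw": 1}
    - {"tx": 0,"ty": 0,"tz": 0,"yaw": 0,"claw": 1}
    - {"tx": 0,"ty": 0,"tz": 0,"yaw": 0,"claw": 1}
    - {"tx": 0,"ty": 0,"tz": 0,"yaw": 0,"claw": 1}
    - {"tx": 0,"ty": 0,"tz": 0,"yaw": 0,"claw": 1}
    - {"tx": 0,"ty": 0,"tz": 0,"yaw": 0,"claw": 1}
  newtons: 50

```text
time_s: 65.9
position: [0.451, -0.2357, 0.032]
tool_rot: [[-1.0, -0.003, 0.001], [-0.003, 1.0, -0.001], [-0.001, -0.001, -1.0]]
ft_force: [0.9, 0.8, 5.7]
grip_width: 0.0127
gripper_force: 51.3
```

servo_tool:
  steps:
    - {"tx": 0.5,"ty": -0.02,"tz": 0,"yaw": 0,"claw": 1}
    - {"tx": 1,"ty": 0,"tz": 0,"yaw": 0,"claw": 1}
    - {"tx": 1.3,"ty": 0,"tz": 0,"yaw": 0,"claw": 1}
    - {"tx": 1.3,"ty": 0,"tz": 0,"yaw": 0,"claw": 1}
    - {"tx": 1.3,"ty": 0,"tz": 0,"yaw": 0,"claw": 1}
    - {"tx": 1.1,"ty": 0,"tz": 0,"yaw": 0,"claw": 1}
    - {"tx": 0.8,"ty": 0,"tz": 0,"yaw": 0,"claw": 1}
    - {"tx": 0.3,"ty": 0,"tz": 0,"yaw": 0,"claw": 1}
    - {"tx": 0.1,"ty": 0,"tz": 0,"yaw": 0,"claw": 1}
    - {"tx": 0,"ty": 0,"tz": 0,"yaw": 0,"claw": 1}
    - {"tx": 0,"ty": 0,"tz": 0,"yaw": 0,"claw": 1}

```text
time_s: 67.0
position: [0.527, -0.2357, 0.032]
tool_rot: [[-1.0, -0.003, -0.001], [-0.003, 1.0, -0.0], [0.001, -0.0, -1.0]]
ft_force: [-4.7, -0.8, 7.9]
grip_width: 0.013
gripper_force: 51.9
```

servo_tool:
  steps:
    - {"tx": 0.1,"ty": 0,"tz": 0,"yaw": 0,"claw": 1}
    - {"tx": 0.1,"ty": 0,"tz": 0,"yaw": 0,"claw": 1}
    - {"tx": 0.1,"ty": 0,"tz": 0,"yaw": 0,"claw": 1}
    - {"tx": 0.1,"ty": 0,"tz": 0,"yaw": 0,"claw": 1}
    - {"tx": 0.1,"ty": 0,"tz": 0,"yaw": 0,"claw": 1}
    - {"tx": 0,"ty": 0,"tz": 0,"yaw": 0,"claw": 1}
    - {"tx": 0,"ty": 0,"tz": 0,"yaw": 0,"claw": 1}

```text
time_s: 67.7
position: [0.5318, -0.2357, 0.032]
tool_rot: [[-1.0, -0.003, -0.001], [-0.003, 1.0, -0.0], [0.001, -0.0, -1.0]]
ft_force: [-6.2, -0.1, 9.1]
grip_width: 0.0128
gripper_force: 51.9
```

servo_tool:
  steps:
    - {"tx": 0.1,"ty": 0,"tz": 0,"yaw": 0,"claw": 1}
    - {"tx": 0.1,"ty": 0,"tz": 0,"yaw": 0,"claw": 1}
    - {"tx": 0.1,"ty": 0,"tz": 0,"yaw": 0,"claw": 1}
    - {"tx": 0.1,"ty": 0,"tz": 0,"yaw": 0,"claw": 1}
    - {"tx": 0,"ty": 0,"tz": 0,"yaw": 0,"claw": 1}
    - {"tx": 0,"ty": 0,"tz": 0,"yaw": 0,"claw": 1}

```text
time_s: 68.3
position: [0.5338, -0.2357, 0.032]
tool_rot: [[-1.0, -0.003, -0.006], [-0.003, 1.0, 0.001], [0.006, 0.001, -1.0]]
ft_force: [-16.4, -1.4, 15.2]
grip_width: 0.0131
gripper_force: 52.8
```

servo_tool:
  steps:
    - {"tx": 0.1,"ty": 0,"tz": 0,"yaw": 0,"claw": 1}
    - {"tx": 0.1,"ty": 0,"tz": 0,"yaw": 0,"claw": 1}
    - {"tx": 0,"ty": 0,"tz": 0,"yaw": 0,"claw": 1}
    - {"tx": 0,"ty": 0,"tz": 0,"yaw": 0,"claw": 1}

```text
time_s: 68.7
position: [0.5339, -0.2357, 0.032]
tool_rot: [[-1.0, -0.003, -0.011], [-0.003, 1.0, 0.001], [0.011, 0.001, -1.0]]
ft_force: [-26.4, -3.2, 20.7]
grip_width: 0.0131
gripper_force: 53.5
```

servo_tool:
  steps:
    - {"tx": -0.3,"ty": 0,"tz": 0,"yaw": 0,"claw": 1}
    - {"tx": 0,"ty": 0,"tz": 0,"yaw": 0,"claw": 2.5}
    - {"tx": 0,"ty": 0,"tz": 0,"yaw": 0,"claw": 4}
    - {"tx": 0,"ty": 0,"tz": 0,"yaw": 0,"claw": 4.5}
    - {"tx": -0.5,"ty": 0,"tz": 0,"yaw": 0,"claw": 4.5}
    - {"tx": -2,"ty": 0,"tz": 2,"yaw": 0,"claw": 4.5}
    - {"tx": -3,"ty": 0,"tz": 4,"yaw": 0,"claw": 4.5}
    - {"tx": -2,"ty": 0,"tz": 4,"yaw": 0,"claw": 6}
    - {"tx": 0,"ty": 2,"tz": 4,"yaw": 0,"claw": 8}
    - {"tx": 0,"ty": 4,"tz": 4,"yaw": 0,"claw": 8.5}
    - {"tx": -1,"ty": 4,"tz": 4,"yaw": 0,"claw": 8.5}
    - {"tx": -2,"ty": 4,"tz": 2,"yaw": 0,"claw": 8.5}
    - {"tx": -2,"ty": 0,"tz": 0,"yaw": 0,"claw": 8.5}
    - {"tx": 0,"ty": 0,"tz": 0,"yaw": 0,"claw": 8.5}
    - {"tx": 0,"ty": 0,"tz": 0,"yaw": 0,"claw": 8.5}

```text
time_s: 70.2
position: [0.412, -0.1057, 0.2614]
tool_rot: [[-1.0, -0.002, 0.0], [-0.002, 1.0, -0.0], [-0.0, -0.0, -1.0]]
ft_force: [0.2, 0.1, -0.2]
grip_width: 0.0844
gripper_force: 0.0
```

```bash
python3 - <<'E'
from h import *
st()
im,d,m=cap('wrist','w9');P=cloud(d,m)
im2,d2,m2=cap('top','top9');Q=cloud(d2,m2)
for y in(.04,-.052,-.144,-.236):
  for n,A in(('w',P),('t',Q)):
    k=(A[...,2]>.040)&(A[...,2]<.056)&(A[...,0]>.5)&(A[...,0]<.58)&(abs(A[...,1]-y)<.04)
    X=A[k]; F=X[abs(X[:,1]-y)>.012]
    print(y,n,len(X),'front x L/R %.1f %.1f'%tuple(np.percentile(F[s*(F[:,1]-y)>.01][:,0],2)*1000 for s in(1,-1)),'y %.1f..%.1f'%tuple(np.percentile(F[:,1],[1,99])*1000), 'tab xmin %.1f'%(X[:,0].min()*1000))
cv2.imwrite('pics/fin.png',np.hstack([im,im2])[:,:,::-1][:,:,:])
a=cv2.resize(np.vstack([im[200:],im2[100:320]]),None,fx=1.36,fy=1.36)[:,:,::-1]; cv2.imwrite('pics/fin.png',a); print(a.shape)
E
```

```text
TCP [ 411.96 -105.68  261.41] yaw -179.87 t 70.2 ft [ 0.22  0.11 -0.22] w 84.4 gf 0.0Traceback (most recent call last):
  File "<stdin>", line 9, in <module>
  File "<stdin>", line 9, in <genexpr>
    return _quantile_unchecked(
        a, q, axis, out, overwrite_input, method, keepdims, weights)
    return _ureduce(a,
                    func=_quantile_ureduce_func,
    ...<5 lines>...
                    overwrite_input=overwrite_input,
                    method=method)
    r = func(a, **kwargs)
    result = _quantile(arr,
                       quantiles=q,
    ...<2 lines>...
                       out=out,
                       weights=wgt)
    slices_having_nans = np.isnan(arr[-1, ...])
                                  ~~~^^^^^^^^^
IndexError: index -1 is out of bounds for axis 0 with size 0
```

servo_tool:
  steps:
    - {"tx": 0,"ty": 3,"tz": 1,"yaw": 0,"claw": 8.5}
    - {"tx": 0,"ty": 4,"tz": 1,"yaw": 0,"claw": 8.5}
    - {"tx": 0,"ty": 4,"tz": 1,"yaw": 0,"claw": 8.5}
    - {"tx": 0,"ty": 4,"tz": 0,"yaw": 0,"claw": 8.5}
    - {"tx": 0,"ty": 4,"tz": 0,"yaw": 0,"claw": 8.5}
    - {"tx": 0,"ty": 4,"tz": 0,"yaw": 0,"claw": 8.5}
    - {"tx": 0,"ty": 4,"tz": 0,"yaw": 0,"claw": 8.5}
    - {"tx": 0,"ty": 4,"tz": 0,"yaw": 0,"claw": 8.5}
    - {"tx": 0,"ty": 4,"tz": 0,"yaw": 0,"claw": 8.5}
    - {"tx": 0,"ty": 4,"tz": 0,"yaw": 0,"claw": 8.5}
    - {"tx": 0,"ty": 2,"tz": 0,"yaw": 0,"claw": 8.5}
    - {"tx": 0,"ty": 0,"tz": 0,"yaw": 0,"claw": 8.5}

```text
time_s: 71.5
position: [0.4123, 0.3066, 0.2902]
tool_rot: [[-1.0, -0.005, -0.002], [-0.005, 1.0, -0.0], [0.002, -0.0, -1.0]]
ft_force: [-0.5, -1.1, -0.2]
grip_width: 0.0846
gripper_force: 0.0
```

```bash
python3 - <<'E'
from h import *
st()
im,d,m=load('w9');P=cloud(d,m)
im2,d2,m2=cap('top','top10');Q=cloud(d2,m2)
for y in(.04,-.052,-.144,-.236):
  for n,A in(('w',P),('t',Q)):
    k=(A[...,2]>.040)&(A[...,2]<.056)&(A[...,0]>.5)&(A[...,0]<.58)&(abs(A[...,1]-y)<.04)
    X=A[k]*1000; F=X[abs(X[:,1]/1000-y)>.012]
    L=F[F[:,1]>y*1000];R=F[F[:,1]<y*1000]
    if len(L)>5 and len(R)>5: print(y,n,len(X),'front L/R %.1f %.1f'%(np.percentile(L[:,0],2),np.percentile(R[:,0],2)),'y %.1f..%.1f'%tuple(np.percentile(F[:,1],[1,99])))
for b in blobs(Q,.083,.11,(.3,.65,-.45,-.18)): print('handle',rect(Q,b),np.median(Q[b][:,2])*1000)
a=cv2.resize(im2[90:300,190:480],None,fx=2.7,fy=2.7,interpolation=cv2.INTER_CUBIC)[:,:,::-1]; cv2.imwrite('pics/fin.png',a); print(a.shape)
E
```

```text
TCP [412.31 306.58 290.22] yaw -179.70 t 71.5 ft [-0.46 -1.13 -0.19] w 84.6 gf 0.0
0.04 t 120 front L/R 549.9 548.6 y 17.5..65.6
-0.052 w 962 front L/R 547.3 547.7 y -77.2..-27.8
-0.052 t 125 front L/R 550.0 549.1 y -75.9..-27.5
-0.144 w 994 front L/R 548.0 548.0 y -168.4..-119.4
-0.144 t 126 front L/R 550.3 549.3 y -166.7..-118.4
-0.236 t 128 front L/R 550.4 549.2 y -257.7..-209.3
handle (array([ 440.34, -365.29]), [31.108905792236328, 156.07383728027344], np.float32(147.69199)) 94.69704029007798
(567, 783, 3)
```

View pics/fin.png

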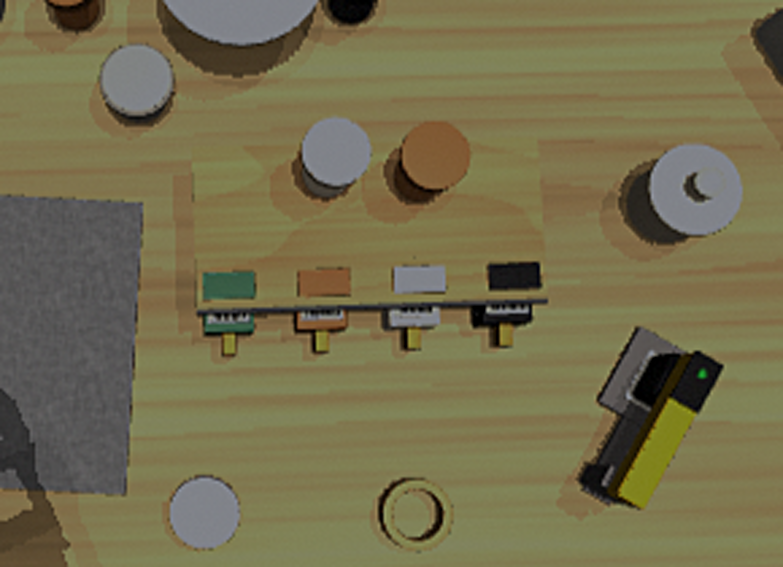

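View pics/w9.png

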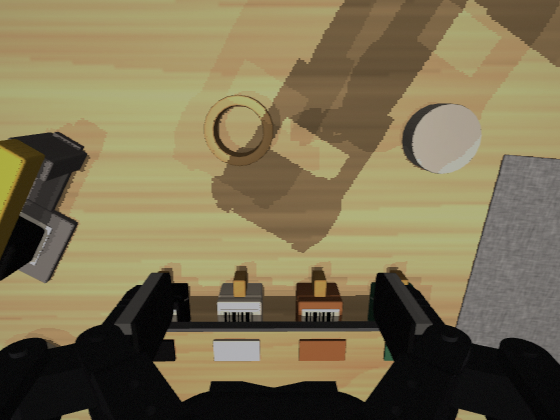

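Both views show all four boxes home in one even row under their swatches, with the tabs outwards and the fronts level within about 1 mm. The scanner is back on its rest, so I'm handing in.

```bash
python3 -c "
from rig import env
print(env.close_job())"
```

```text
the job is handed in; nothing more can be done
None
```

I held the scanner over all four labels in the order white, green, brown, black, though nothing here confirms a reading registered, then set it back on its rest. All four boxes are pushed home in their bays in one straight, even row, and the job was handed in at about 72 s; no verdict was returned.

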